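# Fit a plane's iron and wedge

### The arm

A 6-joint arm with a two-finger parallel gripper is mounted at the origin on a cart in front of the work surface, level with it; the furniture and walls round the work are solid. World frame = base frame: x ahead of the robot, y to its left, z up, the work surface at z = 0. Lengths are in m, angles in rad, forces in N, time in s.
With the tool pointing down it reaches from about 0.375 to 0.9 m from the base axis. Payload 3.1 kg.
Tool frame: the origin (TCP) lies at the very end of the fingers, on their centre line; the grasp point (between the pads) lies 19 mm behind it (robot.grip_depth is the distance from the TCP to the grasp point, in m); z points along the fingers, y is the direction in which the jaws open and shut (so a half turn about z gives the same grasp; the last joint's range is limited). The gripper opens to 87 mm and grips with 3 to 60 N. Pads are 19 mm wide; open, the fingers measure 117 mm over their backs; the gripper's body (75 mm by 190 mm) begins 51 mm behind the grasp point.
Start: joints at [-1.46, 0.527, 1.433, -0, 1.181, -0.178], TCP at [0.179, -0.599, 0.223] pointing down, gripper open.
Joint ranges: [-3.08, 3.08], [-0.75, 2.2], [0.22, 2.44], [-1.43, 4.57], [0, 2.65], [-2.85, 2.85]. Speed limits (rad/s): [2.79, 2.79, 3.14, 3.14, 3.14, 3.14].

### API

Orientations are given as a unit quaternion [x, y, z, w].
In Python, from rig import robot gives the robot as it stands.
- The arm moves only by the tool drive_tool, never from a script. Its argument "series" is a list of rows, each a list of 7 numbers: the shift along the tool's x, y, z in m, then the turn, a rotation vector about the tool's x, y, z in degrees, then the opening, from 0 (shut) to 1 (fully open). A call has 1 to 5 rows; each row shifts and turns the commanded pose from where the row before left it, along the tool's axes as they then stand; what a row does not reach is not made up. A row lasts 1/8 s, in which the tool goes at most 62.5 mm and 10.7 degrees, less where a joint would pass 70% of its speed; a pose out of reach is approached as far as the arm can. A call is refused whole if a number of a shift passes 0.0625 or a number of a turn 10.7, either way. A call with a gripper value outside its range is refused whole. The fingers move at their own pace and stop on an object; "squeeze" is the grip in N (left out, the last holds). Time passes only in rows, so rows that do not move let the fingers close. It gives the time, the measured TCP pose, the force and the opening at its end, in the units of the state.
- robot.get_obs(): the state, without advancing time (a new reading comes with each control period).
- robot.camera(name): name is "side" or "top" or "wrist"; returns (picture, depth): 384x512x3 uint8, blue, green, red; 384x512 float32, m along the optical axis (not along the pixel's ray), 0 where there is no reading.
- robot.camera_model(name): a dict with "fx", "fy", "cx", "cy" (pixels), "R" (3x3) and "t" (3): a world point X has camera coordinates R X + t. Camera axes: x right, y down, z forward; pixel columns grow to the right and rows downward; lengths in m; the calibration is good to about 2 mm. A picture is of the moment at which its call begins: read the wrist's pose just before it. camera_model takes no time and is no camera call; for the wrist camera it gives the pose at the moment of the call.
- robot.hand_in(): hands the job in, once; it reports no verdict.
The state is a dict: "time": time; "q": joint angles; "joint_velocities": joint speeds; "joint_torque": joint torques, N m; "position": TCP position; "tool_rot": TCP orientation; "ft_force": force on the tool from outside, world axes, zero at the start; "moment": the same for the moment, N m; "grip_width": finger opening in m.
Only numpy, scipy, OpenCV 4.12 (cv2) and the standard library are available. Lean on these libraries where they do the work, as an engineer would, in place of code of your own. Each camera call takes 0.05 s, during which the arm holds its last target. There are 200 camera calls.

### The job

The wooden plane standing on the setting board has no iron in it. Take the iron off the whetstone and slide it gently down the plane's sloping bed, under the cross-pin, bevel towards the bed, until its cutting edge rests on the board and so stands level with the sole; then push the wooden wedge, thin end first and flat side on the iron, between iron and cross-pin until it is tight and holds the iron by itself. Do not let the sharp edge knock on the board, and leave the chisel and the hammer where they lie.

Things in the scene. Friction and masses are not known exactly. Their poses are not given: they have to be found in the camera images.
- plane: Wooden smoothing plane, 182 long, 60 wide, 60 high (mm), fixed on the setting board. Origin: where the middle of the cutting edge belongs, in the mouth at sole level, 15 mm over the bench. x to the heel (away from the robot), z up; toe at x = -62, heel at +120. Throat 39.5 wide between the cheeks, open at the top from x = -38 to 67. Its 45 degree bed runs from x 7, z 0 up to x 67, z 60
- seat (a point): Same point as the plane's origin, axes along the bed: x down the bed (45 degrees below level, towards the toe: the way iron and wedge travel), z square out of the bed, y across. A seated iron has its edge here and its axes parallel. In this frame: bed surface z = -5 mm, upper end of the bed x = -90; round cross-pin, 10 mm thick, axis at x = -48, z = 11, varying 0.4 mm either way in z
- setting_board: Flat board under the plane, 225 x 96 x 15 mm, fixed, with a low cleat before the plane's toe. Origin at bench height under the plane's origin; x as the plane's
- iron: Steel plane iron, 5 mm thick, 150 long, about 0.16 kg: blade 36 wide, 60 long, 30 degree bevel on its underside; then a tang 22 wide, 90 long, gripped by its edges. It lies loose across the whetstone, bevel down, edge towards the robot, both ends overhanging. Origin: on the underside, 66 mm behind the edge, near the centre of mass. x from tang to edge, z up out of the front face
- iron_edge (a point): Middle of the iron's cutting edge (on its upper, front face); axes as the iron's
- iron_tang (a point): Point to grip on the tang, 130 mm behind the edge, 20 mm before the tang's end, mid-thickness; axes as the iron's
- whetstone: Loose grey stone, 150 x 50 x 26.5 mm, flat on the bench; origin at the centre of its underside. The iron lies across its middle
- wedge: Loose dark wooden wedge, flat on the bench, thin end towards the robot: 110 mm long, 34 wide, 3.5 thick at the tip, rising 1 in 12 to 12 near the butt, about 0.05 kg. Origin at the middle of its flat underside; x along it from butt to tip, z up from the underside through the wedge
- wedge_tip (a point): Middle of the wedge's thin end, at its flat underside; axes as the wedge's. A wedge pushed while held slightly askew to the iron slackens when let go: let it lie flat on the iron, grip it again and push it home
- wedge_butt (a point): Middle of the wedge's thick end, at its flat underside, 110 mm behind the tip; axes as the wedge's. Pushed home, the wedge goes tight with its tip somewhere 10 to 38 mm short of the iron's edge, a place to be felt; a push of 12 to 20 N along the bed makes it tight
- chisel: Bystander: loose firmer chisel on the bench, 246 mm long, up to 35 high; origin at the centre of its underside
- hammer: Bystander: loose small hammer on the bench, 230 mm long, 25 high; origin at the centre of its underside

How it is judged:
By the outcome, as a careful person would: the job done as asked, in the order asked, and still so for the second after the job is handed in, with the robot touching nothing.
It also fails if it takes over 58 s, if anything falls off the work surface, if the arm or the gripper's body presses on something with over 40 N, if the wrist force passes 120 N, or if a joint passes its speed limit or range.

## Working session

There is one attempt and no reset: what is moved stays moved. The work goes in short steps, Python scripts to look and compute and a tool call to move; the robot and the scene stay as the last step left them, time stands still between calls to the robot, and variables do not carry over. Pictures are saved under pics/ and viewed, about 8 in all and at most 12, crops included, and the job is handed in when it is done.

Besides the shell and the picture viewer there is one more tool, called as name(argument=value, ...), one argument or row to a line, values as JSON. drive_tool: Moves the arm, as the interface text tells. Its arguments: {"type":"object","properties":{"series":{"type":"array"},"squeeze":{"type":"number"}},"required":["series"]}

```bash
ls; mkdir -p pics
cat > h.py <<'E'
import numpy as np, cv2
from scipy.spatial.transform import Rotation as Ro
from rig import robot
np.set_printoptions(precision=4,suppress=True)
def cloud(name):
    m=robot.camera_model(name); im,d=robot.camera(name)
    v,u=np.mgrid[:d.shape[0],:d.shape[1]]
    P=np.stack([(u-m['cx'])/m['fx']*d,(v-m['cy'])/m['fy']*d,d],-1)
    W=(P-np.array(m['t']))@np.array(m['R'])
    W[d==0]=np.nan
    return im,W
E
python3 - <<'E'
from h import *
for n in ('top','side'):
    im,W=cloud(n); cv2.imwrite(f'pics/{n}0.png',im); np.save(f'{n}0.npy',W)
o=robot.get_obs(); print(o)
E
```

```text
pics
{'time': 0.1, 'q': array([-1.4595,  0.5284,  1.4338,  0.    ,  1.1813, -0.1785]), 'joint_velocities': array([ 0.0006, -0.0029, -0.0035, -0.0009, -0.0012,  0.0008]), 'joint_torque': array([  0.0003, -44.0984, -17.715 ,   0.0635,   0.0534,  -0.    ]), 'position': array([ 0.1786, -0.5983,  0.2217]), 'tool_rot': array([ 0.9895,  0.1444,  0.    , -0.0009]), 'ft_force': array([ 0.2691,  0.8333, -1.4641]), 'moment': array([-0.0211, -0.0098, -0.011 ]), 'grip_width': 0.0866652879843756}
```

View pics/top0.png

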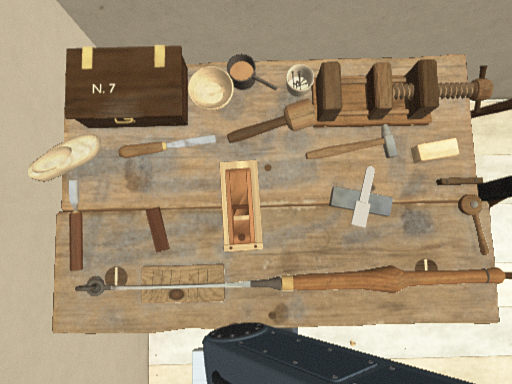

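View pics/side0.png

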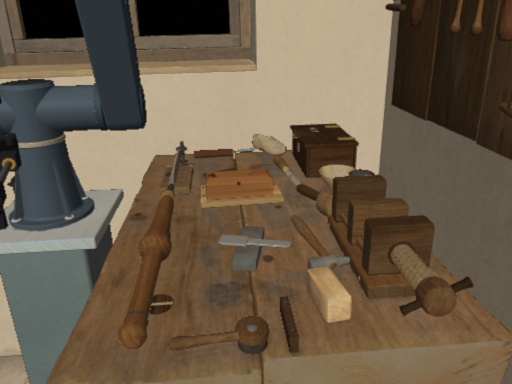

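The top view shows the plane at about (240,205), the wedge at (157,229), and the iron across the whetstone at (363,198), edge at (360,225) and tang end at (369,168). The chisel is at (75,225) and the hammer at (355,147). Next I'll measure them.

Run:
```python
from h import *
W=np.load('top0.npy'); im=cv2.imread('pics/top0.png')
def pca(name,m):
    P=W[m]; (c,s,a)=cv2.minAreaRect((P[:,:2]*1000).astype(np.float32))
    print(name,len(P),'c',np.array(c)/1000,'size mm',s,'ang',a,'z',np.percentile(P[:,2],[5,50,95]))
    return P
def box(u0,u1,v0,v1):
    m=np.zeros(W.shape[:2],bool); m[v0:v1,u0:u1]=1; return m
z=W[...,2]
print('bench z',np.nanmedian(z[box(170,215,150,260)]))
P=pca('wedge',box(140,178,200,258)&(z>0.0025)&(z<.02))
mI=box(325,398,160,232)&(z>0.0285)&(z<.045)
I=pca('iron',mI)
pca('stone',box(325,398,160,232)&(z>0.02)&(z<.0285))
pl=pca('plane',box(210,270,150,260)&(z>0.06))
pca('board',box(205,275,145,265)&(z>0.007))
def mid(P,dirx,n):
    c=P[:,:2].mean(0)
    _,_,vt=np.linalg.svd(P[:,:2]-c); d=vt[0]*np.sign(vt[0]@dirx)
    s=(P[:,:2]-c)@d; t=(P[:,:2]-c)@np.array([-d[1],d[0]])
    print(n,'c',c,'d',d,'s',s.min(),s.max())
    for b in np.arange(s.min(),s.max(),.01):
        k=(s>=b)&(s<b+.01); print('  s%.3f n%d t %.4f..%.4f mid %.4f z %.4f'%(b,k.sum(),t[k].min(),t[k].max(),(t[k].min()+t[k].max())/2,np.median(P[k,2])))
mid(I,[-1,0],'iron'); mid(P,[-1,0],'wedge')
m=robot.camera_model('top'); print(m)
cr=cv2.resize(im[150:262,130:400],None,fx=2.9,fy=2.9,interpolation=cv2.INTER_CUBIC); cv2.imwrite('pics/crop.png',cr)
```

```text
bench z 5.4726372318921174e-05
wedge 683 c [0.4502 0.2398] size mm (145.70724487304688, 94.06619262695312) ang 0.0734037309885025 z [0.0028 0.0073 0.0128]
iron 741 c [ 0.5095 -0.267 ] size mm (130.0737762451172, 130.4943389892578) ang 24.70905113220215 z [0.029  0.0319 0.0347]
stone 897 c [ 0.506  -0.2701] size mm (142.58763122558594, 127.17889404296875) ang 39.20465850830078 z [0.023  0.0259 0.028 ]
plane 1397 c [0.4994 0.0306] size mm (180.38876342773438, 59.693885803222656) ang 2.410353422164917 z [0.0623 0.0743 0.0775]
board 3428 c [0.4884 0.0458] size mm (138.88433837890625, 262.0128479003906) ang 88.01317596435547 z [0.0134 0.0322 0.0767]
iron c [ 0.5089 -0.272 ] d [-0.9618  0.2739] s -0.0863789326572884 0.06499349131944399
  s-0.086 n29 t -0.0074..0.0109 mid 0.0018 z 0.0318
  s-0.076 n37 t -0.0093..0.0119 mid 0.0013 z 0.0321
  s-0.066 n33 t -0.0092..0.0115 mid 0.0012 z 0.0325
  s-0.056 n38 t -0.0092..0.0129 mid 0.0019 z 0.0321
  s-0.046 n35 t -0.0090..0.0123 mid 0.0017 z 0.0317
  s-0.036 n37 t -0.0093..0.0134 mid 0.0021 z 0.0325
  s-0.026 n35 t -0.0085..0.0633 mid 0.0274 z 0.0
[... 987 characters left out ...]
0.0452..0.0496 mid 0.0022 z 0.0076
  s0.010 n62 t -0.0461..0.0278 mid -0.0091 z 0.0063
  s0.020 n62 t -0.0295..0.0445 mid 0.0075 z 0.0054
  s0.030 n59 t -0.0448..0.0296 mid -0.0076 z 0.0051
  s0.040 n49 t -0.0288..0.0348 mid 0.0030 z 0.0043
  s0.050 n28 t -0.0468..0.0382 mid -0.0043 z 0.0032
  s0.060 n12 t -0.0303..0.0343 mid 0.0020 z 0.0029
  s0.070 n4 t -0.0113..0.0219 mid 0.0053 z 0.0027
  s0.080 n1 t 0.0327..0.0327 mid 0.0327 z 0.0034
{'fx': 370.6523322155808, 'fy': 370.6523322155808, 'cx': 259.5246192260588, 'cy': 194.82722509886153, 'R': array([[-0.0244, -0.9997,  0.0011],
       [-0.9939,  0.0241, -0.1075],
       [ 0.1074, -0.0037, -0.9942]]), 't': array([-0.0048,  0.5265,  0.8916])}
```

View pics/crop.png

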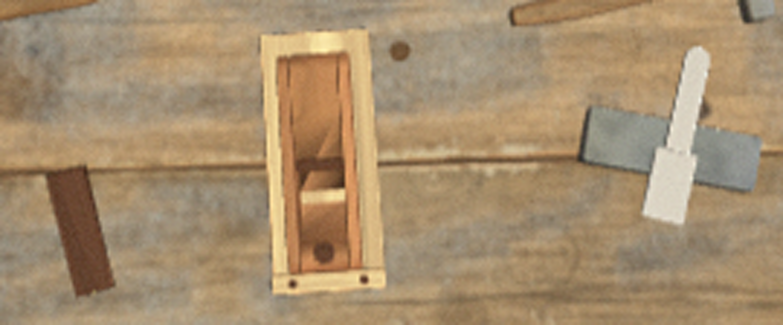

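The plane's rim measures 180 x 60 mm at the right height, and the iron is 151 mm long with its top at 32 mm. Both agree with the given sizes. The crop shows the pin across the throat, with the bed on the heel side. Now a small planner.

```bash
cat >> h.py <<'E'
def pose():
    o=robot.get_obs(); return np.array(o['position']),Ro.from_quat(o['tool_rot']),o
def Rt(yaw,tilt=0):   # tool x along yaw (deg), tilted forward
    return Ro.from_euler('z',yaw,degrees=True)*Ro.from_quat([1,0,0,0])*Ro.from_euler('y',tilt,degrees=True)
def plan(p0,R0,p1,R1,n):
    rv=(R0.inv()*R1).as_rotvec()/n; p=p0.copy(); R=R0; rows=[]
    for i in range(n):
        s=R.inv().apply(p0+(p1-p0)*(i+1)/n-p); s=np.round(s,4); t=np.round(np.degrees(rv),2)
        p=p+R.apply(s); R=R*Ro.from_rotvec(np.radians(t)); rows.append([*s.tolist(),*t.tolist()])
    for r in rows: print(r)
    return rows
E
python3 - <<'E'
from h import *
W=np.load('top0.npy'); z=W[...,2]
im=cv2.imread('pics/top0.png')
# wedge by colour within the box
hsv=cv2.cvtColor(im,cv2.COLOR_BGR2HSV); m=np.zeros(z.shape,bool); m[200:258,140:178]=1
m&=(hsv[...,2]<130)&(z>0.0015)
m=cv2.morphologyEx(m.astype(np.uint8),cv2.MORPH_OPEN,np.ones((3,3)))>0
P=W[m]; print('wedge',m.sum(),cv2.minAreaRect((P[:,:2]*1000).astype(np.float32)))
c=P[:,:2].mean(0);d=np.linalg.svd(P[:,:2]-c)[2][0];print(c,d,np.degrees(np.arctan2(*d[::-1])))
p,R,o=pose()
plan(p,R,np.array([.571,-.291,.13]),Rt(-15.4,0),10)
E
```

```text
wedge 594 ((449.4801330566406, 242.28013610839844), (109.04618835449219, 34.90462112426758), 12.99338150024414)
[0.4506 0.2416] [-0.9724 -0.2335] -166.49962395648873
[0.0464, -0.0182, 0.0092, -0.01, 0.0, 3.2]
[0.0453, -0.0208, 0.0092, -0.01, 0.0, 3.2]
[0.044, -0.0233, 0.0092, -0.01, 0.0, 3.2]
[0.0427, -0.0257, 0.0092, -0.01, 0.0, 3.2]
[0.0412, -0.028, 0.0092, -0.01, 0.0, 3.2]
[0.0396, -0.0303, 0.0092, -0.01, 0.0, 3.2]
[0.0378, -0.0325, 0.0092, -0.01, 0.0, 3.2]
[0.036, -0.0345, 0.0092, -0.01, 0.0, 3.2]
[0.0339, -0.0365, 0.0092, -0.01, 0.0, 3.2]
[0.0319, -0.0383, 0.0092, -0.01, 0.0, 3.2]
```

drive_tool(
  series=[
    [0.0464, -0.0182, 0.005, 0, 0, 3.2, 0.6],
    [0.0453, -0.0208, 0.005, 0, 0, 3.2, 0.6],
    [0.044, -0.0233, 0.005, 0, 0, 3.2, 0.6],
    [0.0427, -0.0257, 0.009, 0, 0, 3.2, 0.6],
    [0.0412, -0.028, 0.009, 0, 0, 3.2, 0.6],
  ],
)

```text
time: 0.72
position: [0.3758, -0.4441, 0.189]
tool_rot: [1.0, 0.004, -0.0, -0.0]
ft_force: [0.8, -0.8, 0.8]
grip_width: 0.0537
```

drive_tool(
  series=[
    [0.0396, -0.0303, 0.012, 0, 0, 3.2, 0.6],
    [0.0378, -0.0325, 0.012, 0, 0, 3.2, 0.6],
    [0.036, -0.0345, 0.012, 0, 0, 3.2, 0.6],
    [0.0339, -0.0365, 0.012, 0, 0, 3.2, 0.6],
    [0.0319, -0.0383, 0.012, 0, 0, 3.2, 0.6],
  ],
)

```text
time: 1.35
position: [0.572, -0.2905, 0.1287]
tool_rot: [0.991, -0.135, -0.0, -0.0]
ft_force: [-0.1, -1.0, -0.4]
grip_width: 0.0522
```

Run:
```python
from h import *
p,R,o=pose(); print(p,R.as_matrix(),o['q'],o['ft_force'])
im,W=cloud('wrist'); cv2.imwrite('pics/w1.png',im); np.save('w1.npy',W)
z=W[...,2]; m=(z>.0292)&(z<.036)&(np.hypot(W[...,0]-.51,W[...,1]+.272)<.13)
m&=cv2.cvtColor(im,cv2.COLOR_BGR2HSV)[...,1]<60
P=W[m]; d=np.array([-.964,.266]); e=np.array([-d[1],d[0]])
s=P[:,:2]@d; t=P[:,:2]@e
for b in np.arange(s.min(),s.max(),.01):
    k=(s>=b)&(s<b+.01)
    if k.sum()>5: print('%.3f %d t %.4f %.4f mid %.4f z %.4f'%(b,k.sum(),*np.percentile(t[k],[1,99]),np.percentile(t[k],[1,99]).mean(),np.median(P[k,2])))
print(s.min(),s.max())
```

```text
[ 0.572  -0.2905  0.1287] [[ 0.9636 -0.2672 -0.0007]
 [-0.2672 -0.9636  0.0004]
 [-0.0008 -0.0002 -1.    ]] [-0.6437  0.6602  1.4697 -0.0001  1.0125  1.1977] [-0.1068 -1.0466 -0.4006]
-0.650 197 t 0.1201 0.1393 mid 0.1297 z 0.0306
-0.640 258 t 0.1191 0.1403 mid 0.1297 z 0.0307
-0.630 237 t 0.1191 0.1404 mid 0.1297 z 0.0306
-0.620 242 t 0.1189 0.1405 mid 0.1297 z 0.0307
-0.610 227 t 0.1188 0.1403 mid 0.1296 z 0.0306
-0.600 221 t 0.1187 0.1397 mid 0.1292 z 0.0305
-0.590 10 t 0.1198 0.1397 mid 0.1297 z 0.0301
-0.560 308 t 0.1124 0.1469 mid 0.1297 z 0.0307
-0.550 319 t 0.1123 0.1471 mid 0.1297 z 0.0306
-0.540 208 t 0.1122 0.1473 mid 0.1297 z 0.0306
-0.650164325793903 -0.5326833746509725
```

View pics/w1.png

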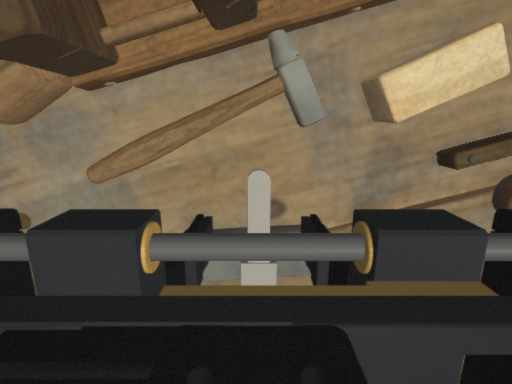

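The iron's yaw matches, with a lateral offset of about 1 to 2 mm (tang at column 259). Before the grasp I'll tilt the tool back about 25°. That way the arm needn't lean the full 45° at the plane, and I get data on the arm's geometry.

drive_tool(
  series=[
    [0, 0.0012, 0, 0, -8, 0, 0.5],
    [0, 0, 0, 0, -8, 0, 0.5],
    [0, 0, 0, 0, -8, 0, 0.5],
    [0, 0, 0, 0, 0, 0, 0.5],
  ],
)

```text
time: 1.9
position: [0.5715, -0.2928, 0.127]
tool_rot: [0.969, -0.13, -0.207, -0.028]
ft_force: [0.5, -0.4, -0.1]
grip_width: 0.0436
```

Run:
```python
from h import *
from scipy.optimize import least_squares
p,R,o=pose(); print(p,R.as_matrix()[:,2],o['q'])
D=[((-.0,.5284,1.4338,1.1813),np.hypot(.1786,.5983),.2217),((0,.6602,1.4697,1.0125),np.hypot(.572,.2905),.1287),((0,o['q'][1],o['q'][2],o['q'][4]),np.hypot(p[0],p[1]),p[2])]
def fk(x,q):
    a,h,L2,L3,T=x; b=q[1]+q[2]; c=b+q[3]
    return a+L2*np.sin(q[1])+L3*np.sin(b)+T*np.sin(c), h+L2*np.cos(q[1])+L3*np.cos(b)+T*np.cos(c)
f=lambda x:[v for q,r,z in D for v in (fk(x,q)[0]-r,fk(x,q)[1]-z)]+[1e-3*x[0]]
s=least_squares(f,[0,.3,.44,.4,.3]); print(s.x,s.cost)
for tilt in (15,20,25,30):
  for x,z,l in ((.575,.09,'seat'),(.515,.16,'pre'),(.65,.17,'pre2')):
    g=lambda q:[*(np.array(fk(s.x,(0,*q)))-[x,z]),sum(q)-np.pi+np.radians(tilt)]
    k=least_squares(g,[.5,2,.6]); print(tilt,l,k.x,k.cost<1e-6)
W=np.load('top0.npy').reshape(-1,3)
k=(W[:,0]>.6)&(W[:,0]<.85)&(abs(W[:,1]+.29)<.12)
for x0 in np.arange(.6,.85,.025):
    j=k&(W[:,0]>=x0)&(W[:,0]<x0+.025); print('%.3f maxz %.3f'%(x0,W[j,2].max()))
```

```text
[ 0.5715 -0.2928  0.127 ] [-0.3932  0.1087 -0.913 ] [-0.5862  0.8465  1.1254 -0.1273  1.5713  1.2779]
[0.0124 0.1714 0.5205 0.3719 0.2596] 5.417637831243177e-05
15 seat [0.513  1.9275 0.4393] True
15 pre [0.3211 2.0037 0.555 ] True
15 pre2 [0.5196 1.627  0.7332] True
20 seat [0.4959 1.9922 0.3044] True
20 pre [0.2981 2.066  0.4285] True
20 pre2 [0.4925 1.6984 0.6016] True
25 seat [0.4847 2.0558 0.1648] True
25 pre [0.2802 2.1282 0.2968] True
25 pre2 [0.4701 1.7682 0.467 ] True
30 seat [0.4801 2.1179 0.0201] True
30 pre [0.2684 2.1902 0.1594] True
30 pre2 [0.4527 1.8361 0.3292] True
0.600 maxz 0.029
0.625 maxz 0.036
0.650 maxz 0.028
0.675 maxz 0.026
0.700 maxz 0.132
0.725 maxz 0.132
0.750 maxz 0.132
0.775 maxz 0.133
0.800 maxz 0.133
0.825 maxz 0.032
```

Run:
```python
from h import *
p,R,o=pose(); m=robot.camera_model('wrist'); print('cam',-np.array(m['R']).T@m['t'], 'cam in tool',R.inv().apply(-np.array(m['R']).T@m['t']-p))
plan(p,R,np.array([.566,-.2905,.012]),Rt(-15.4,-24),5)
```

```text
cam [ 0.6941 -0.3264  0.2475] cam in tool [ 0.0669 -0.0001 -0.1619]
[0.0083, -0.0001, 0.0215, -0.0, 0.01, 0.02]
[0.0083, -0.0002, 0.0214, -0.0, 0.01, 0.02]
[0.0083, -0.0001, 0.0215, -0.0, 0.01, 0.02]
[0.0083, -0.0001, 0.0215, -0.0, 0.01, 0.02]
[0.0083, -0.0002, 0.0215, -0.0, 0.01, 0.02]
```

Run:
```python
from h import *
p,R,o=pose()
plan(p,R,np.array([.5613,-.289,.0177]),Rt(-15.4,-22),5)
```

```text
[0.0069, -0.0002, 0.0208, -0.01, 0.41, 0.02]
[0.0068, -0.0001, 0.0209, -0.01, 0.41, 0.02]
[0.0067, -0.0002, 0.0209, -0.01, 0.41, 0.02]
[0.0065, -0.0002, 0.021, -0.01, 0.41, 0.02]
[0.0063, -0.0002, 0.021, -0.01, 0.41, 0.02]
```

drive_tool(
  series=[
    [0.007, 0, 0.021, 0, 0.4, 0, 0.5],
    [0.007, 0, 0.021, 0, 0.4, 0, 0.5],
    [0.007, -0.0003, 0.021, 0, 0.4, 0, 0.5],
    [0.0065, 0, 0.021, 0, 0.4, 0, 0.5],
    [0.006, 0, 0.021, 0, 0.4, 0, 0.5],
  ],
)

```text
time: 2.52
position: [0.5597, -0.2897, 0.0198]
tool_rot: [0.973, -0.132, -0.188, -0.026]
ft_force: [-0.2, 0.1, 1.1]
grip_width: 0.0433
```

drive_tool(
  series=[
    [0, 0, 0, 0, 0, 0, 0.4],
    [0, 0, 0, 0, 0, 0, 0.1],
    [0, 0, 0, 0, 0, 0, 0.1],
    [0, 0, 0, 0, 0, 0, 0.1],
    [0, 0, 0, 0, 0, 0, 0.1],
  ],
  squeeze=45,
)

```text
time: 3.15
position: [0.5614, -0.2903, 0.0207]
tool_rot: [0.973, -0.131, -0.188, -0.025]
ft_force: [1.5, 0.3, 2.8]
grip_width: 0.0212
```

```bash
cat >> h.py <<'E'
PO=np.array([.4704,.0294,.015]); PY=2.4
def frame(x,z): return Ro.from_matrix(np.stack([x,np.cross(z,x),z],1))
c,s=np.cos(np.radians(PY)),np.sin(np.radians(PY)); a=.5**.5
SEAT=frame(np.array([-a*c,-a*s,-a]),np.array([-a*c,-a*s,a]))
def tgt(edge_in_seat,pe,Re,S=None,O=None):  # point pe, rot Re (in tool) -> tool pose
    S=SEAT if S is None else S; O=PO if O is None else O
    R=S*Re.inv(); return O+S.apply(edge_in_seat)-R.apply(pe), R
E
python3 - <<'E'
from h import *
import json
p,R,o=pose(); d=np.array([-.964,.266,0]); d/=np.linalg.norm(d)
# gripper aligns tang with pads: take yaw from tool x
tx=R.as_matrix()[:,0]; d2=-np.array([tx[0],tx[1],0]); d2/=np.linalg.norm(d2); print('yaw diff',np.degrees(np.arctan2(d2[0]*d[1]-d2[1]*d[0],d2@d)))
RI=frame(d2,np.array([0,0,1.])); s_e=-.4995; sp=p[:2]@d[:2]; 
edge=np.array([*(p[:2]+d2[:2]*(s_e-sp)),.0315])
pe=R.inv().apply(edge-p); Re=R.inv()*RI; print('edge in tool',pe,Re.as_matrix())
json.dump([pe.tolist(),Re.as_quat().tolist()],open('iron.json','w'))
p1,R1=tgt([-.13,0,.006],pe,Re); print(p1,R1.as_matrix())
print('lift');L=p+[-.005,0,.12]; plan(p,R,L,R,3)
print('travel');plan(L,R,p1,R1,9)
E
```

```text
yaw diff -0.023326665785598527
edge in tool [-0.1143 -0.      0.0343] [[-0.9279  0.     -0.3727]
 [-0.0003  1.      0.0008]
 [ 0.3727  0.0008 -0.9279]]
[0.6496 0.0369 0.1876] [[ 0.9189  0.0416  0.3923]
 [ 0.0385 -0.9991  0.0156]
 [ 0.3926  0.0008 -0.9197]]
lift
[-0.0164, 0.0005, -0.0365, 0.0, 0.0, 0.0]
[-0.0164, 0.0004, -0.0365, 0.0, 0.0, 0.0]
[-0.0164, 0.0005, -0.0366, 0.0, 0.0, 0.0]
travel
[-0.0016, -0.0378, -0.005, 0.02, 4.96, -2.03]
[0.0001, -0.0378, -0.005, 0.02, 4.96, -2.03]
[0.0019, -0.0378, -0.005, 0.02, 4.96, -2.03]
[0.0037, -0.0377, -0.0047, 0.02, 4.96, -2.03]
[0.0054, -0.0375, -0.0042, 0.02, 4.96, -2.03]
[0.007, -0.0374, -0.0038, 0.02, 4.96, -2.03]
[0.0087, -0.037, -0.003, 0.02, 4.96, -2.03]
[0.0102, -0.0367, -0.0022, 0.02, 4.96, -2.03]
[0.0117, -0.0363, -0.0012, 0.02, 4.96, -2.03]
```

drive_tool(
  series=[
    [-0.008, 0, -0.018, 0, 0, 0, 0.1],
    [-0.0164, 0.0005, -0.0365, 0, 0, 0, 0.1],
    [-0.0164, 0.0005, -0.0365, 0, 0, 0, 0.1],
    [-0.008, 0, -0.0185, 0, 0, 0, 0.1],
    [-0.0016, -0.02, -0.005, 0, 3, -1, 0.1],
  ],
)

```text
time: 3.78
position: [0.563, -0.2721, 0.1463]
tool_rot: [0.979, -0.124, -0.161, -0.023]
ft_force: [-0.3, 0.7, -1.4]
grip_width: 0.0214
```

drive_tool(
  series=[
    [0.0001, -0.0378, -0.005, 0, 5, -2, 0.1],
    [0.0019, -0.0378, -0.005, 0, 5, -2, 0.1],
    [0.0037, -0.0377, -0.0047, 0, 5, -2, 0.1],
    [0.0054, -0.0375, -0.0042, 0, 5, -2, 0.1],
    [0.007, -0.0374, -0.0038, 0, 5, -2, 0.1],
  ],
)

```text
time: 4.4
position: [0.6174, -0.0882, 0.1696]
tool_rot: [0.998, -0.04, 0.055, -0.011]
ft_force: [0.2, 0.1, -1.1]
grip_width: 0.021
```

Run:
```python
from h import *
import json
pe,q=json.load(open('iron.json')); pe=np.array(pe); Re=Ro.from_quat(q)
p,R,o=pose(); print(p,o['q'],o['grip_width'],o['ft_force'])
p1,R1=tgt([-.13,0,.006],pe,Re); plan(p,R,p1,R1,5)
```

```text
[ 0.6174 -0.0882  0.1696] [-0.3476  0.5488  1.5747  0.0678  0.9198  1.2652] 0.020954880949042225 [ 0.2406  0.1089 -1.1055]
[0.0047, -0.0255, -0.0024, 0.06, 3.34, -1.42]
[0.0056, -0.0254, -0.0021, 0.06, 3.34, -1.42]
[0.0062, -0.0253, -0.0018, 0.06, 3.34, -1.42]
[0.007, -0.0251, -0.0013, 0.06, 3.34, -1.42]
[0.0076, -0.0249, -0.0009, 0.06, 3.34, -1.42]
```

drive_tool(
  series=[
    [0.0047, -0.0255, -0.0024, 0, 3.3, -1.4, 0.1],
    [0.0056, -0.0254, -0.0021, 0, 3.3, -1.4, 0.1],
    [0.0062, -0.0253, -0.0018, 0, 3.3, -1.4, 0.1],
    [0.007, -0.0251, -0.0013, 0, 3.3, -1.4, 0.1],
    [0.0076, -0.0249, -0.0009, 0, 3.3, -1.4, 0.1],
  ],
)

```text
time: 5.03
position: [0.6495, 0.0364, 0.1868]
tool_rot: [0.98, 0.019, 0.198, -0.001]
ft_force: [0.4, 0.0, -1.7]
grip_width: 0.0208
```

drive_tool(
  series=[
    [0, 0, 0, 0, 0, 0, 0.1],
    [0, 0, 0, 0, 0, 0, 0.1],
  ],
)

```text
time: 5.28
position: [0.6501, 0.0351, 0.187]
tool_rot: [0.98, 0.019, 0.197, -0.001]
ft_force: [-0.3, -0.6, -1.7]
grip_width: 0.021
```

Run:
```python
from h import *
import json
pe,q=json.load(open('iron.json')); pe=np.array(pe); Re=Ro.from_quat(q)
p,R,o=pose(); print(p,o['q'],o['grip_width'],o['ft_force'])
p1,R1=tgt([-.13,0,.006],pe,Re); plan(p,R,p1,R1,1)
for n in ('top','side','wrist'):
    im,W=cloud(n); cv2.imwrite(f'pics/{n}2.png',im); np.save(f'{n}2.npy',W)
A=cv2.imread('pics/wrist2.png'); B=cv2.imread('pics/side2.png')[130:260,170:330]; C=cv2.imread('pics/top2.png')[120:260,190:300]
B=cv2.resize(B,(400,325)); C=cv2.resize(C,(256,325)); 
out=np.zeros((325+260,800,3),np.uint8); out[:325,:400]=B; out[:325,410:666]=C; out[325:,:]=0
A2=cv2.resize(A,(346,260)); out[325:,:346]=A2
cv2.imwrite('pics/mix2.png',out)
S=(np.load('side2.npy')-PO)@SEAT.as_matrix()  # seat coords
np.save('s2.npy',S)
```

```text
[0.6501 0.0351 0.187 ] [-0.1495  0.4867  1.7233  0.1303  0.5439  1.2843] 0.02097466926823751 [-0.3236 -0.5787 -1.7181]
[-0.0001, -0.0018, -0.0007, 0.32, 0.37, -0.11]
```

View pics/mix2.png

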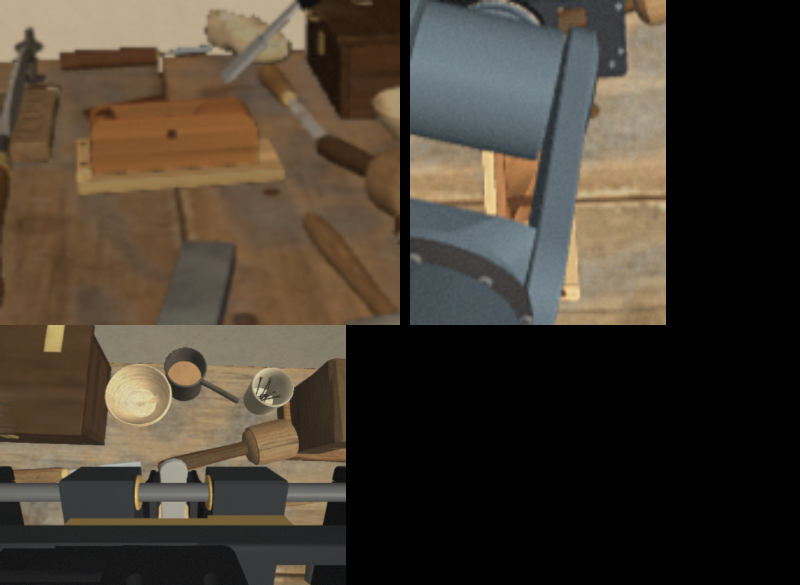

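The side view (full pixels about 260–290, 132–162) shows the iron sloping with its edge over the bed's upper end. The top and wrist views are blocked by the arm. I'll measure iron and plane in the same side depth, which cancels the calibration error.

Run:
```python
from h import *
import json
W=np.load('side2.npy'); W0=np.load('side0.npy'); z=W[...,2]
im=cv2.imread('pics/side2.png'); hsv=cv2.cvtColor(im,cv2.COLOR_BGR2HSV)
Rp=Ro.from_euler('z',PY,degrees=True)
Pl=(W0-PO)@Rp.as_matrix()   # plane frame
# right face of plane
m=(abs(Pl[...,0]-.03)<.085)&(abs(Pl[...,1]+.03)<.012)&(Pl[...,2]>.01)&(Pl[...,2]<.055)
Q=Pl[m]; f=np.polyfit(Q[:,0],Q[:,1],1); print('side cam right face: y=%.4f at x=0.03, slope deg %.2f'%(np.polyval(f,.03),np.degrees(np.arctan(f[0]))),m.sum(),'x range',np.percentile(Q[:,0],[0.5,99.5]))
m=(abs(Pl[...,0]-.03)<.1)&(abs(Pl[...,1])<.04)&(Pl[...,2]>.055)&(Pl[...,2]<.07); print('top z',np.median(Pl[m][:,2]))
T=np.load('top0.npy'); Q=(T-PO)@Rp.as_matrix(); m=(abs(Q[...,1])<.04)&(Q[...,2]>.05)&(Q[...,2]<.07)&(abs(Q[...,0]-.03)<.1)
X=Q[m]; print('top cam: x',np.percentile(X[:,0],[.5,99.5]),'y',np.percentile(X[:,1],[.5,99.5]),'z',np.median(X[:,2]))
# iron in side image: differs from background, light
S=(W-PO)@SEAT.as_matrix()
pe,q=json.load(open('iron.json')); p,R,o=pose(); E=p+R.apply(pe); print('edge (model) in seat',(E-PO)@SEAT.as_matrix(), 'rot err deg',np.degrees((SEAT.inv()*R*Ro.from_quat(q)).as_rotvec()))
m=(S[...,0]>-.26)&(S[...,0]<-.115)&(abs(S[...,1])<.03)&(abs(S[...,2])<.03)&(hsv[...,1]<70)
v,u=np.nonzero(m); print(m.sum(),u.min(),u.max(),v.min(),v.max())
Q=S[m]
for b in np.arange(-.26,-.11,.01):
    k=(Q[:,0]>=b)&(Q[:,0]<b+.01)
    if k.sum()>2: print('%.2f n%d y %.4f %.4f z %.4f %.4f med %.4f'%(b,k.sum(),*np.percentile(Q[k,1],[2,98]),*np.percentile(Q[k,2],[5,95]),np.median(Q[k,2])))
print('max x',Q[:,0].max())
```

```text
side cam right face: y=-0.0314 at x=0.03, slope deg 0.10 971 x range [-0.054   0.1132]
top z 0.058469701484275265
top cam: x [-0.0592  0.1164] y [-0.0298  0.0296] z 0.05960992709864195
edge (model) in seat [-0.1303  0.0024  0.0057] rot err deg [ 0.3901 -0.3203 -0.03  ]
276 259 296 120 162
-0.26 n45 y -0.0105 0.0278 z -0.0027 0.0286 med 0.0126
-0.25 n35 y -0.0135 0.0264 z -0.0014 0.0199 med 0.0063
-0.24 n14 y -0.0010 0.0176 z 0.0015 0.0047 med 0.0035
-0.23 n13 y -0.0025 0.0181 z 0.0008 0.0039 med 0.0033
-0.22 n15 y -0.0023 0.0163 z -0.0005 0.0047 med 0.0032
-0.21 n16 y -0.0039 0.0165 z -0.0006 0.0045 med 0.0030
-0.20 n14 y -0.0061 0.0147 z 0.0003 0.0041 med 0.0031
-0.19 n20 y -0.0134 0.0226 z -0.0007 0.0039 med 0.0032
-0.18 n20 y -0.0131 0.0248 z -0.0003 0.0046 med 0.0035
-0.17 n21 y -0.0141 0.0222 z 0.0008 0.0040 med 0.0030
-0.16 n19 y -0.0140 0.0210 z -0.0002 0.0041 med 0.0032
-0.15 n21 y -0.0184 0.0222 z 0.0008 0.0046 med 0.0031
-0.14 n19 y -0.0091 0.0217 z 0.0005 0.0044 med 0.0031
-0.13 n4 y -0.0082 0.0155 z 0.0027 0.0042 med 0.0033
max x -0.12740917088191828
```

drive_tool(
  series=[
    [0, -0.0018, -0.0007, 0.3, 0.4, -0.1, 0.1],
    [-0.0135, 0, 0.0065, 0, 0, 0, 0.1],
    [-0.0135, 0, 0.0065, 0, 0, 0, 0.1],
    [-0.0135, 0, 0.0065, 0, 0, 0, 0.1],
    [0, 0, 0, 0, 0, 0, 0.1],
  ],
)

```text
time: 6.05
position: [0.619, 0.0358, 0.1528]
tool_rot: [0.98, 0.02, 0.199, -0.004]
ft_force: [-0.5, -0.5, -0.5]
grip_width: 0.0211
```

```bash
cat > st.py <<'E'
from h import *
import json,sys
pe,q=json.load(open(sys.argv[1])); p,R,o=pose(); E=p+R.apply(pe)
print('pt in seat mm',1000*(E-PO)@SEAT.as_matrix(),'rot',np.degrees((SEAT.inv()*R*Ro.from_quat(q)).as_rotvec()),'F seat',SEAT.inv().apply(o['ft_force']),'M',o['moment'],'q5 %.2f q3 %.2f w %.4f t %.1f'%(o['q'][4],o['q'][2],o['grip_width'],o['time']))
E
python3 st.py iron.json
```

```text
pt in seat mm [-83.7221  -0.2658   3.2215] rot [ 0.0132 -0.0963 -0.066 ] F seat [0.6587 0.4945 0.0157] M [ 0.0561  0.2417 -0.0348] q5 0.42 q3 1.83 w 0.0211 t 6.0
```

drive_tool(
  series=[
    [-0.01, 0, 0.0046, 0, 0, 0, 0.1],
    [-0.01, 0, 0.0046, 0, 0, 0, 0.1],
    [-0.0102, 0, 0.0041, 0, 0, 0, 0.1],
    [-0.0102, 0, 0.0041, 0, 0, 0, 0.1],
    [0, 0, 0, 0, 0, 0, 0.1],
  ],
)

```text
time: 6.68
position: [0.5887, 0.0348, 0.1209]
tool_rot: [0.98, 0.02, 0.2, -0.004]
ft_force: [1.2, 0.1, -1.7]
grip_width: 0.0208
```

```bash
python3 st.py iron.json
```

```text
pt in seat mm [-39.7744  -0.5036   2.0406] rot [ 0.0016 -0.0679 -0.0409] F seat [ 0.3989 -0.0232 -2.0626] M [ 0.0341  0.2734 -0.0189] q5 0.29 q3 1.93 w 0.0208 t 6.7
```

drive_tool(
  series=[
    [-0.008, 0.0002, 0.0034, 0, 0, 0, 0.1],
    [-0.008, 0.0002, 0.0034, 0, 0, 0, 0.1],
    [-0.008, 0, 0.0034, 0, 0, 0, 0.1],
    [-0.0025, 0, 0.001, 0, 0, 0, 0.1],
    [0, 0, 0, 0, 0, 0, 0.1],
  ],
)

```text
time: 7.3
position: [0.5703, 0.0333, 0.1012]
tool_rot: [0.979, 0.02, 0.201, -0.004]
ft_force: [-0.9, -0.1, 0.2]
grip_width: 0.0208
```

```bash
python3 st.py iron.json
```

```text
pt in seat mm [-12.7872   0.2183   0.8378] rot [ 0.0245  0.0899 -0.0092] F seat [0.4735 0.0267 0.8016] M [ 0.0332  0.3374 -0.0539] q5 0.21 q3 1.99 w 0.0208 t 7.3
```

drive_tool(
  series=[
    [-0.0019, 0, 0.0007, 0, 0, 0, 0.1],
    [-0.0019, 0, 0.0007, 0, 0, 0, 0.1],
    [-0.0019, 0, 0.0007, 0, 0, 0, 0.1],
    [-0.001, 0, 0.0004, 0, 0, 0, 0.1],
    [-0.001, 0, 0.0004, 0, 0, 0, 0.1],
  ],
)

```text
time: 7.92
position: [0.5644, 0.0331, 0.0955]
tool_rot: [0.979, 0.02, 0.201, -0.004]
ft_force: [0.7, -0.1, -1.9]
grip_width: 0.0212
```

```bash
python3 st.py iron.json
```

```text
pt in seat mm [-4.5572  0.2204  0.996 ] rot [ 0.0241  0.0974 -0.0042] F seat [ 0.8529  0.1023 -1.781 ] M [ 0.0063  0.3152 -0.0003] q5 0.19 q3 2.01 w 0.0212 t 7.9
```

drive_tool(
  series=[
    [-0.0007, 0, 0.0004, 0, 0, 0, 0.1],
    [-0.0007, 0, 0.0004, 0, 0, 0, 0.1],
    [-0.0006, 0, 0.0003, 0, 0, 0, 0.1],
    [-0.0006, 0, 0.0003, 0, 0, 0, 0.1],
    [-0.0005, 0, 0.0002, 0, 0, 0, 0.1],
  ],
)

```text
time: 8.55
position: [0.5631, 0.0328, 0.0934]
tool_rot: [0.979, 0.02, 0.202, -0.003]
ft_force: [0.6, 0.1, 1.9]
grip_width: 0.021
```

```bash
python3 st.py iron.json
```

```text
pt in seat mm [-2.054   0.5518  0.1984] rot [0.0623 0.2044 0.0147] F seat [-1.8075 -0.1143  0.9088] M [ 0.0708 -0.0702 -0.0144] q5 0.18 q3 2.01 w 0.0210 t 8.6
```

drive_tool(
  series=[
    [-0.0005, 0, 0.0002, 0, 0, 0, 0.1],
    [-0.0005, 0, 0.0002, 0, 0, 0, 0.1],
    [-0.0005, -0.0002, 0.0002, 0, 0, 0, 0.1],
  ],
)

```text
time: 8.93
position: [0.562, 0.0328, 0.0923]
tool_rot: [0.979, 0.02, 0.202, -0.003]
ft_force: [2.5, 0.1, 3.5]
grip_width: 0.0214
```

```bash
python3 st.py iron.json
```

```text
pt in seat mm [-0.514   0.4456  0.1633] rot [0.0715 0.2153 0.0202] F seat [-4.2618  0.007   0.6904] M [ 0.0378 -0.3549  0.0068] q5 0.17 q3 2.02 w 0.0214 t 8.9
```

drive_tool(
  series=[
    [-0.0003, 0, 0.0001, 0, 0, 0, 0.1],
    [-0.0002, 0, 0.0004, 0, 0, 0, 0.1],
    [0, 0, 0, 0, 0, 0, 0.1],
  ],
)

```text
time: 9.3
position: [0.5622, 0.0327, 0.0918]
tool_rot: [0.979, 0.02, 0.203, -0.003]
ft_force: [4.0, -0.3, 5.2]
grip_width: 0.0209
```

```bash
python3 st.py iron.json
```

```text
pt in seat mm [-0.3677  0.5627 -0.4212] rot [0.0902 0.2672 0.0175] F seat [-6.4742  0.4903  0.8502] M [ 0.1091 -0.6914 -0.0231] q5 0.17 q3 2.02 w 0.0209 t 9.3
```

drive_tool(
  series=[
    [0.0003, 0, -0.0002, 0, 0, 0, 0.1],
    [0, 0, 0, 0, 0, 0, 0.3],
    [0, 0, 0, 0, 0, 0, 0.5],
    [0, 0, 0, 0, 0, 0, 0.5],
    [0, 0, -0.01, 0, 0, 0, 0.5],
  ],
  squeeze=5,
)

```text
time: 9.93
position: [0.5559, 0.0333, 0.0996]
tool_rot: [0.98, 0.02, 0.2, -0.004]
ft_force: [-0.4, 0.8, -0.0]
grip_width: 0.0421
```

drive_tool(
  series=[
    [0, 0, -0.03, 0, 0, 0, 0.5],
    [0, 0, -0.05, 0, 0, 0, 0.6],
    [0, 0, -0.05, 0, -3, 0, 0.6],
  ],
)

```text
time: 10.3
position: [0.5026, 0.0312, 0.2196]
tool_rot: [0.985, 0.02, 0.172, -0.003]
ft_force: [0.3, -0.1, -1.3]
grip_width: 0.0508
```

Run:
```python
from h import *
p,R,o=pose(); print(p,o['q'],o['ft_force'])
# wedge: centre (.4500,.2417), butt yaw 13.2; side check
im,W=cloud('side'); cv2.imwrite('pics/side3.png',im); np.save('side3.npy',W)
hsv=cv2.cvtColor(im,cv2.COLOR_BGR2HSV)
S=(W-PO)@SEAT.as_matrix()
m=(S[...,0]>-.165)&(S[...,0]<-.06)&(abs(S[...,1])<.025)&(abs(S[...,2])<.02)&(hsv[...,1]<70)
Q=S[m]; 
for b in np.arange(-.17,-.06,.01):
    k=(Q[:,0]>=b)&(Q[:,0]<b+.01)
    if k.sum()>2: print('%.2f n%d y %.4f %.4f z %.4f %.4f'%(b,k.sum(),*np.percentile(Q[k,1],[2,98]),*np.percentile(Q[k,2],[5,95])))
print(Q[:,0].min())
```

```text
[0.5026 0.0312 0.2196] [-0.2134  0.2613  1.9905  0.1606  0.5601  1.195 ] [ 0.3212 -0.0942 -1.2666]
-0.15 n12 y -0.0070 0.0141 z -0.0059 -0.0020
-0.14 n16 y -0.0056 0.0161 z -0.0052 -0.0008
-0.13 n15 y -0.0053 0.0153 z -0.0051 -0.0009
-0.12 n14 y -0.0082 0.0155 z -0.0041 -0.0010
-0.11 n12 y -0.0047 0.0159 z -0.0035 -0.0002
-0.10 n13 y -0.0056 0.0135 z -0.0035 -0.0003
-0.09 n10 y -0.0044 0.0136 z -0.0031 0.0000
-0.08 n3 y -0.0080 0.0004 z -0.0016 -0.0005
-0.14957612375732524
```

Run:
```python
from h import *
im,W=cloud('wrist'); np.save('w3.npy',W)
s=cv2.imread('pics/side3.png')[120:220,180:300]
out=np.zeros((400,800,3),np.uint8); out[:,:480]=cv2.resize(s,(480,400),interpolation=cv2.INTER_CUBIC); out[:240,480:]=cv2.resize(im,(320,240)); cv2.imwrite('pics/mix3.png',out)
S=(W-PO)@SEAT.as_matrix(); hsv=cv2.cvtColor(im,cv2.COLOR_BGR2HSV)
m=(S[...,0]>-.165)&(S[...,0]<.01)&(abs(S[...,1])<.022)&(abs(S[...,2])<.02)&(hsv[...,1]<70)
Q=S[m]; print(len(Q))
for b in np.arange(-.17,.01,.01):
    k=(Q[:,0]>=b)&(Q[:,0]<b+.01)
    if k.sum()>5: print('%.2f n%d y %.4f %.4f z %.4f %.4f %.4f'%(b,k.sum(),*np.percentile(Q[k,1],[2,98]),*np.percentile(Q[k,2],[5,50,95])))
P=(W-PO)@Ro.from_euler('z',PY,degrees=True).as_matrix()
m=(abs(P[...,1])<.035)&(abs(P[...,2]-.06)<.006)&(abs(P[...,0]-.03)<.1)
if m.sum()>20: print('plane top z',np.median(P[m][:,2]),np.percentile(P[m][:,:2],[1,99],axis=0))
```

```text
1634
-0.16 n7 y -0.0021 0.0017 z -0.0054 -0.0046 -0.0035
-0.15 n176 y -0.0088 0.0104 z -0.0055 -0.0029 -0.0019
-0.14 n173 y -0.0094 0.0110 z -0.0034 -0.0025 -0.0015
-0.13 n166 y -0.0096 0.0113 z -0.0032 -0.0022 -0.0013
-0.12 n161 y -0.0098 0.0114 z -0.0030 -0.0021 -0.0011
-0.11 n143 y -0.0100 0.0106 z -0.0028 -0.0017 -0.0008
-0.10 n140 y -0.0102 0.0108 z -0.0026 -0.0014 -0.0005
-0.09 n132 y -0.0093 0.0110 z -0.0022 -0.0012 -0.0002
-0.08 n120 y -0.0094 0.0112 z -0.0019 -0.0010 -0.0002
-0.07 n116 y -0.0096 0.0102 z -0.0015 -0.0007 0.0003
-0.06 n207 y -0.0169 0.0175 z -0.0042 -0.0005 0.0004
-0.05 n93 y -0.0171 0.0177 z -0.0011 -0.0002 0.0005
plane top z 0.05894722544632476 [[-0.0245 -0.0303]
 [ 0.1108  0.0288]]
```

View pics/mix3.png

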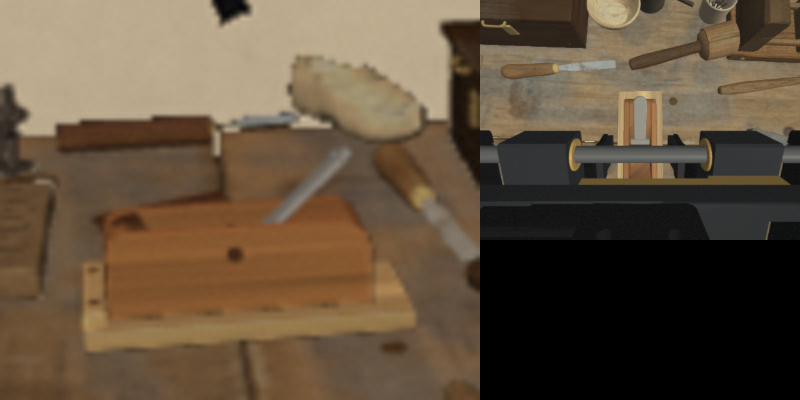

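The wrist and side depth both show the tang dipping 1.5 to 2°, so the iron isn't quite flat on its bed. I'll regrip it, ease it up a little, turn it flat and slide it down again.

Run:
```python
from h import *
import json
pe,q=json.load(open('iron.json')); Re=Ro.from_quat(q); p,R,o=pose()
plan(p,R,np.array([.562,.0325,.0925]),SEAT*Re.inv(),4)
```

```text
[0.0011, -0.0, 0.0358, 0.04, 0.61, 0.02]
[0.0008, 0.0, 0.0358, 0.04, 0.61, 0.02]
[0.0004, 0.0, 0.0358, 0.04, 0.61, 0.02]
[-0.0, 0.0001, 0.0358, 0.04, 0.61, 0.02]
```

drive_tool(
  series=[
    [0.0011, 0, 0.0358, 0, 0.6, 0, 0.5],
    [0.0008, 0, 0.0358, 0, 0.6, 0, 0.5],
    [0.0004, 0, 0.0358, 0, 0.6, 0, 0.5],
    [0, 0, 0.0358, 0, 0.6, 0, 0.5],
    [0, 0, 0, 0, 0, 0, 0.5],
  ],
)

```text
time: 11.02
position: [0.5576, 0.0334, 0.0837]
tool_rot: [0.981, 0.02, 0.192, -0.004]
ft_force: [-0.4, 0.8, 0.0]
grip_width: 0.0435
```

drive_tool(
  series=[
    [0, 0, 0, 0, 0, 0, 0.35],
    [0, 0, 0, 0, 0, 0, 0.1],
    [0, 0, 0, 0, 0, 0, 0.1],
    [0, 0, 0, 0, 0, 0, 0.1],
  ],
  squeeze=40,
)

```text
time: 11.52
position: [0.56, 0.033, 0.0886]
tool_rot: [0.98, 0.02, 0.197, -0.003]
ft_force: [-2.1, -0.5, 6.0]
grip_width: 0.0214
```

```bash
python3 st.py iron.json; python3 -c "
from h import *
print(pose()[0])"
```

```text
pt in seat mm [3.3742 0.1247 0.1988] rot [ 0.0492 -0.3709  0.0084] F seat [-2.7909  0.3752  5.7424] M [0.0836 0.1474 0.0087] q5 0.18 q3 2.02 w 0.0214 t 11.5
[0.56   0.033  0.0886]
```

drive_tool(
  series=[
    [0.0015, 0, -0.002, 0, 0, 0, 0.1],
    [0.0018, 0, -0.0016, 0, 0.6, 0, 0.1],
    [0.0018, 0, -0.0012, 0, 0.7, 0, 0.1],
    [0, 0, 0, 0, 0.6, 0, 0.1],
    [0, 0, 0, 0, 0, 0, 0.1],
  ],
)

```text
time: 12.15
position: [0.5619, 0.0333, 0.0934]
tool_rot: [0.977, 0.02, 0.212, -0.004]
ft_force: [-0.7, 0.1, -1.4]
grip_width: 0.021
```

```bash
python3 st.py iron.json
python3 - <<'E'
from h import *
p,R,o=pose(); print(p)
for n in ('side',):
    im,W=cloud(n); S=(W-PO)@SEAT.as_matrix(); hsv=cv2.cvtColor(im,cv2.COLOR_BGR2HSV)
    m=(S[...,0]>-.165)&(S[...,0]<.01)&(abs(S[...,1])<.022)&(abs(S[...,2])<.02)&(hsv[...,1]<70); Q=S[m]
    for b in np.arange(-.17,-.07,.01):
        k=(Q[:,0]>=b)&(Q[:,0]<b+.01)
        if k.sum()>5: print('%.2f n%d z %.4f %.4f %.4f'%(b,k.sum(),*np.percentile(Q[k,2],[5,50,95])))
E
```

```text
pt in seat mm [-1.1177 -0.1856 -1.2936] rot [ 0.0104  1.3322 -0.0339] F seat [ 1.5048 -0.1504 -0.5114] M [0.0406 0.3316 0.0139] q5 0.15 q3 2.03 w 0.0210 t 12.2
[0.5619 0.0333 0.0934]
-0.15 n14 z -0.0025 0.0003 0.0076
-0.14 n22 z -0.0046 0.0026 0.0130
-0.13 n21 z -0.0058 0.0066 0.0165
-0.12 n8 z -0.0013 0.0028 0.0106
-0.11 n14 z -0.0020 -0.0005 0.0003
-0.10 n14 z -0.0035 -0.0005 0.0014
-0.09 n10 z -0.0026 -0.0007 0.0008
```

drive_tool(
  series=[
    [0.0002, 0, 0.0005, 0, 0, 0, 0.1],
    [0.0002, 0, 0.0005, 0, 0, 0, 0.1],
    [-0.0005, 0, 0.0002, 0, 0, 0, 0.1],
    [-0.0005, 0, 0.0002, 0, 0, 0, 0.1],
  ],
)

```text
time: 12.7
position: [0.5627, 0.0332, 0.0924]
tool_rot: [0.977, 0.02, 0.213, -0.004]
ft_force: [-0.5, 1.0, 0.8]
grip_width: 0.0211
```

```bash
python3 st.py iron.json
```

```text
pt in seat mm [-0.9577  0.0643 -2.7618] rot [0.0312 1.4391 0.0058] F seat [-0.2833 -0.9871  0.9173] M [ 0.0283  0.3364 -0.0086] q5 0.15 q3 2.03 w 0.0211 t 12.7
```

drive_tool(
  series=[
    [0.0002, 0, 0.0006, 0, 0, 0, 0.1],
    [0.0002, 0, 0.0006, 0, 0, 0, 0.1],
    [0.0001, 0, 0.0004, 0, 0, 0, 0.1],
    [0, 0, 0, 0, 0, 0, 0.1],
  ],
)

```text
time: 13.2
position: [0.5635, 0.0333, 0.0915]
tool_rot: [0.977, 0.02, 0.213, -0.004]
ft_force: [-3.3, -0.4, 7.3]
grip_width: 0.021
```

```bash
python3 st.py iron.json
```

```text
pt in seat mm [-0.8737  0.0512 -4.0062] rot [0.0301 1.4429 0.0099] F seat [-2.8252  0.2747  7.5108] M [-0.0654  0.4696 -0.    ] q5 0.15 q3 2.03 w 0.0210 t 13.2
```

drive_tool(
  series=[
    [0.0007, 0, -0.0004, 0, 0.3, 0, 0.1],
    [0, 0, 0, 0, 0.4, 0, 0.1],
    [0, 0, 0, 0, 0, 0, 0.1],
  ],
)

```text
time: 13.58
position: [0.5633, 0.0333, 0.0919]
tool_rot: [0.976, 0.02, 0.218, -0.004]
ft_force: [-3.8, -0.8, 7.7]
grip_width: 0.021
```

```bash
python3 st.py iron.json
```

```text
pt in seat mm [-0.9168 -0.0113 -4.9738] rot [ 0.0314  2.0843 -0.0068] F seat [-2.6945  0.5923  8.1538] M [-0.1027  0.6462 -0.0428] q5 0.13 q3 2.04 w 0.0210 t 13.6
```

drive_tool(
  series=[
    [-0.0008, 0, -0.0001, 0, 0, 0, 0.1],
    [-0.0005, 0, 0.0002, 0, 0, 0, 0.1],
    [-0.0005, 0, 0.0002, 0, 0, 0, 0.1],
    [0, 0, 0, 0, 0, 0, 0.1],
  ],
)

```text
time: 14.08
position: [0.5633, 0.0332, 0.0917]
tool_rot: [0.975, 0.02, 0.219, -0.004]
ft_force: [-2.4, 0.3, 10.9]
grip_width: 0.0207
```

```bash
python3 st.py iron.json
```

```text
pt in seat mm [-0.7116  0.1592 -5.3509] rot [0.0491 2.2358 0.0141] F seat [-6.0101 -0.3594  9.363 ] M [0.1068 0.2477 0.0682] q5 0.13 q3 2.04 w 0.0207 t 14.1
```

drive_tool(
  series=[
    [0.0004, 0, -0.0003, 0, 0, 0, 0.1],
    [0, 0, 0, 0, 0, 0, 0.1],
    [0, 0, 0, 0, 0, 0, 0.3],
    [0, 0, 0, 0, 0, 0, 0.5],
    [0, 0, -0.01, 0, 0, 0, 0.5],
  ],
  squeeze=3,
)

```text
time: 14.7
position: [0.5584, 0.033, 0.0994]
tool_rot: [0.976, 0.02, 0.218, -0.004]
ft_force: [0.2, 0.4, 0.7]
grip_width: 0.0381
```

drive_tool(
  series=[
    [0, 0, -0.03, 0, -1, 0, 0.5],
    [0, 0, -0.05, 0, -2, 0, 0.6],
    [0, 0, -0.05, 0, -3, 0, 0.6],
    [0, 0, 0, 0, 0, 0, 0.6],
  ],
)

```text
time: 15.2
position: [0.5092, 0.0309, 0.2215]
tool_rot: [0.985, 0.021, 0.172, -0.002]
ft_force: [-0.4, 0.1, -0.3]
grip_width: 0.0518
```

```bash
cat > chk.py <<'E'
from h import *
for n in ('side','wrist'):
    im,W=cloud(n); S=(W-PO)@SEAT.as_matrix(); hsv=cv2.cvtColor(im,cv2.COLOR_BGR2HSV)
    m=(S[...,0]>-.165)&(S[...,0]<.01)&(abs(S[...,1])<.012)&(abs(S[...,2])<.012)&(hsv[...,1]<70); Q=S[m]
    if len(Q)<20: print(n,'few');continue
    if n=='side':  # use upper envelope
        pass
    f=np.polyfit(Q[:,0],Q[:,2],1); r=Q[:,2]-np.polyval(f,Q[:,0]); k=abs(r)<.003; f=np.polyfit(Q[k,0],Q[k,2],1)
    print(n,len(Q),'slope deg %.2f z(-.09) %.4f z(0) %.4f xmin %.4f'%(np.degrees(f[0]),np.polyval(f,-.09),f[1],np.percentile(Q[:,0],.5)),'y mid %.4f'%np.percentile(Q[:,1],[1,99]).mean())
p,R,o=pose(); print(p,o['q'],o['time'])
E
python3 chk.py
```

```text
side 74 slope deg 0.59 z(-.09) -0.0014 z(0) -0.0005 xmin -0.1509 y mid 0.0013
wrist 1631 slope deg 0.46 z(-.09) -0.0014 z(0) -0.0006 xmin -0.1518 y mid 0.0004
[0.5071 0.0314 0.2177] [-0.2095  0.2721  1.9771  0.1536  0.5695  1.2034] 15.3
```

The iron now lies flat (about 0.5°, within measuring noise), centred in the throat, with its tang end at −150 mm as it should be. Next the wedge.

Run:
```python
from h import *
T=np.load('top0.npy').reshape(-1,3)
for x0 in np.arange(.5,.8,.05):
    j=(T[:,0]>=x0)&(T[:,0]<x0+.05)&(abs(T[:,1]-.26)<.13); print('%.2f maxz %.3f'%(x0,T[j,2].max()))
p,R,o=pose(); R1=Rt(13.2,-24); g=np.array([.488,.2505,.0055]); pre=g-.1*R1.as_matrix()[:,2]; print(pre)
plan(p,R,pre,R1,5); print(); plan(pre,R1,g,R1,3)
```

```text
0.50 maxz 0.013
0.55 maxz 0.006
0.60 maxz 0.035
0.65 maxz 0.109
0.70 maxz 0.116
0.75 maxz 0.116
0.80 maxz 0.117
[0.5276 0.2598 0.0969]
[-0.0024, -0.0455, 0.0248, -0.09, -8.65, -2.21]
[0.0032, -0.0455, 0.0247, -0.09, -8.65, -2.21]
[0.0085, -0.0453, 0.0237, -0.09, -8.65, -2.21]
[0.0138, -0.0449, 0.0219, -0.09, -8.65, -2.21]
[0.0186, -0.0443, 0.0194, -0.09, -8.65, -2.21]

[-0.0, -0.0, 0.0333, 0.0, 0.0, 0.0]
[-0.0, -0.0, 0.0334, 0.0, 0.0, 0.0]
[-0.0, -0.0, 0.0333, 0.0, 0.0, 0.0]
```

drive_tool(
  series=[
    [-0.0024, -0.0455, 0.0248, 0, -8.6, -2.2, 0.65],
    [0.0032, -0.0455, 0.0247, 0, -8.6, -2.2, 0.65],
    [0.0085, -0.0453, 0.0237, 0, -8.6, -2.2, 0.65],
    [0.0138, -0.0449, 0.0219, 0, -8.6, -2.2, 0.65],
    [0.0186, -0.0443, 0.0194, 0, -8.6, -2.2, 0.65],
  ],
)

```text
time: 15.92
position: [0.527, 0.2615, 0.0942]
tool_rot: [0.971, 0.113, -0.209, 0.02]
ft_force: [0.7, -0.1, 0.2]
grip_width: 0.0568
```

Run:
```python
from h import *
p,R,o=pose(); print(p,o['q']); im,W=cloud('wrist'); cv2.imwrite('pics/w4.png',im)
hsv=cv2.cvtColor(im,cv2.COLOR_BGR2HSV)
c=np.array([.450,.2417]); d=np.array([np.cos(np.radians(13.2)),np.sin(np.radians(13.2))]); e=np.array([-d[1],d[0]])
s=(W[...,:2]-c)@d; t=(W[...,:2]-c)@e
m=(abs(s)<.065)&(abs(t)<.03)&(W[...,2]>.002)&(W[...,2]<.02)&(hsv[...,2]<130)
print(m.sum())
for b in np.arange(-.06,.065,.01):
    k=m&(s>=b)&(s<b+.01)
    if k.sum()>20: print('%.2f n%d t %.4f %.4f z %.4f'%(b,k.sum(),*np.percentile(t[k],[2,98]),np.median(W[k][:,2])))
print('s max',np.percentile(s[m],99.5))
g=np.array([.488,.2505,.0055]);R1=Rt(13.2,-24); plan(p,R,g,R1,4)
```

```text
[0.527  0.2615 0.0942] [0.2603 0.8179 1.3083 0.0199 1.4377 1.592 ]
1968
-0.02 n37 t -0.0154 0.0167 z 0.0062
-0.01 n205 t -0.0158 0.0166 z 0.0068
0.00 n226 t -0.0155 0.0170 z 0.0077
0.01 n250 t -0.0159 0.0168 z 0.0085
0.02 n263 t -0.0155 0.0172 z 0.0093
0.03 n288 t -0.0155 0.0168 z 0.0102
0.04 n301 t -0.0155 0.0173 z 0.0111
0.05 n398 t -0.0154 0.0173 z 0.0088
s max 0.05516987093460881
[-0.0001, 0.0006, 0.0244, -0.11, 0.05, 0.05]
[-0.0002, 0.0006, 0.0243, -0.11, 0.05, 0.05]
[-0.0002, 0.0005, 0.0244, -0.11, 0.05, 0.05]
[-0.0002, 0.0005, 0.0244, -0.11, 0.05, 0.05]
```

drive_tool(
  series=[
    [0, 0.0004, 0.0244, 0, 0, 0, 0.55],
    [0, 0.0004, 0.0244, 0, 0, 0, 0.55],
    [0, 0.0004, 0.0244, 0, 0, 0, 0.55],
    [0, 0.0003, 0.0235, 0, 0, 0, 0.55],
    [0, 0, 0, 0, 0, 0, 0.55],
  ],
)

```text
time: 16.6
position: [0.4877, 0.2498, 0.006]
tool_rot: [0.971, 0.113, -0.208, 0.02]
ft_force: [-0.7, -0.1, 0.5]
grip_width: 0.048
```

Run:
```python
from h import *
p,R,o=pose(); print(p,o['ft_force'],o['grip_width']); plan(p,R,np.array([.488,.251,.0052]),Rt(13.2,-24),1)
```

```text
[0.4877 0.2498 0.006 ] [-0.7172 -0.1221  0.5155] 0.04804548062253399
[0.0009, -0.0011, 0.0005, -0.44, 0.1, 0.11]
```

drive_tool(
  series=[
    [0, -0.0008, 0.0006, -0.3, 0, 0, 0.5],
    [0, 0, 0, 0, 0, 0, 0.2],
    [0, 0, 0, 0, 0, 0, 0.2],
    [0, 0, 0, 0, 0, 0, 0.2],
    [0, 0, 0, 0, 0, 0, 0.2],
  ],
  squeeze=50,
)

```text
time: 17.23
position: [0.4896, 0.2512, 0.0085]
tool_rot: [0.972, 0.113, -0.205, 0.022]
ft_force: [0.2, -0.0, -1.6]
grip_width: 0.0325
```

Run:
```python
from h import *
import json
p,R,o=pose(); print(p,o['ft_force'],o['grip_width'])
tx=R.as_matrix()[:,0]; d=-np.array([tx[0],tx[1],0]); d/=np.linalg.norm(d)
RW=frame(d,np.array([0,0,1.])); 
u=np.array([np.cos(np.radians(13.2)),np.sin(np.radians(13.2)),0]); butt=np.array([.450,.2417,0])+.0552*u
sb=(butt-p)@(-d); print('butt behind tcp',sb)
tip=p+d*(.110-sb); tip[2]=0.
pe=R.inv().apply(tip-p); Re=R.inv()*RW; print(pe,Re.as_matrix())
json.dump([pe.tolist(),Re.as_quat().tolist()],open('wedge.json','w'))
L=p+[0,0,.16]; print('lift');plan(p,R,L,R,3)
p1,R1=tgt([-.12,0,.008],pe,Re); print(p1,'\ntravel'); plan(L,R,p1,R1,7)
```

```text
[0.4896 0.2512 0.0085] [ 0.1992 -0.0054 -1.5835] 0.03250060404033143
butt behind tcp 0.014458948735126875
[-0.084   0.0001  0.0463] [[-0.9152 -0.     -0.4029]
 [ 0.0012  1.     -0.0026]
 [ 0.4029 -0.0029 -0.9152]]
lift
[-0.0215, -0.0001, -0.0488, 0.0, 0.0, 0.0]
[-0.0215, -0.0002, -0.0488, 0.0, 0.0, 0.0]
[-0.0215, -0.0001, -0.0488, 0.0, 0.0, 0.0]
[0.611  0.0353 0.1791] 
travel
[0.0083, 0.034, -0.0054, 0.04, 6.41, 1.58]
[0.0099, 0.0337, -0.0044, 0.04, 6.41, 1.58]
[0.0111, 0.0335, -0.0033, 0.04, 6.41, 1.58]
[0.0124, 0.0331, -0.002, 0.04, 6.41, 1.58]
[0.0135, 0.0328, -0.0005, 0.04, 6.41, 1.58]
[0.0143, 0.0323, 0.0009, 0.04, 6.41, 1.58]
[0.015, 0.032, 0.0026, 0.04, 6.41, 1.58]
```

drive_tool(
  series=[
    [-0.004, 0, -0.01, 0, 0, 0, 0.2],
    [-0.0175, 0, -0.0388, 0, 0, 0, 0.2],
    [-0.0215, 0, -0.0488, 0, 0, 0, 0.2],
    [-0.0215, 0, -0.0488, 0, 0, 0, 0.2],
  ],
  squeeze=60,
)

```text
time: 17.73
position: [0.4894, 0.2506, 0.1705]
tool_rot: [0.972, 0.113, -0.205, 0.023]
ft_force: [1.3, 0.7, -0.8]
grip_width: 0.0323
```

Run:
```python
from h import *
import json
p,R,o=pose(); print(p,o['ft_force'],o['grip_width'])
pe,q=json.load(open('wedge.json')); p1,R1=tgt([-.115,0,.03],np.array(pe),Ro.from_quat(q)); print(p1); plan(p,R,p1,R1,8)
```

```text
[0.4894 0.2506 0.1705] [ 1.2928  0.6719 -0.7972] 0.03229407928356826
[0.5919 0.0345 0.1911]
[0.0047, 0.0292, -0.005, 0.03, 5.61, 1.38]
[0.0058, 0.0291, -0.0044, 0.03, 5.61, 1.38]
[0.007, 0.029, -0.0039, 0.03, 5.61, 1.38]
[0.008, 0.0287, -0.0031, 0.03, 5.61, 1.38]
[0.0089, 0.0286, -0.0023, 0.03, 5.61, 1.38]
[0.0098, 0.0283, -0.0015, 0.03, 5.61, 1.38]
[0.0106, 0.0281, -0.0004, 0.03, 5.61, 1.38]
[0.0112, 0.0278, 0.0006, 0.03, 5.61, 1.38]
```

drive_tool(
  series=[
    [0.0047, 0.0292, -0.005, 0, 5.6, 1.4, 0.2],
    [0.0058, 0.0291, -0.0044, 0, 5.6, 1.4, 0.2],
    [0.007, 0.029, -0.0039, 0, 5.6, 1.4, 0.2],
    [0.008, 0.0287, -0.0031, 0, 5.6, 1.4, 0.2],
    [0.0089, 0.0286, -0.0023, 0, 5.6, 1.4, 0.2],
  ],
)

```text
time: 18.35
position: [0.5539, 0.1148, 0.1826]
tool_rot: [0.998, 0.056, 0.04, 0.007]
ft_force: [-0.3, -0.5, -1.2]
grip_width: 0.0322
```

drive_tool(
  series=[
    [0.0098, 0.0283, -0.0015, 0, 5.6, 1.4, 0.2],
    [0.0106, 0.0281, -0.0004, 0, 5.6, 1.4, 0.2],
    [0.0112, 0.0278, 0.0006, 0, 5.6, 1.3, 0.2],
    [0, 0, 0, 0, 0, 0, 0.2],
    [0, 0, 0, 0, 0, 0, 0.2],
  ],
)

```text
time: 18.98
position: [0.5917, 0.0349, 0.1899]
tool_rot: [0.983, 0.021, 0.183, -0.003]
ft_force: [-0.6, 0.1, 0.4]
grip_width: 0.0321
```

```bash
python3 st.py wedge.json
python3 - <<'E'
from h import *
im,W=cloud('side'); S=(W-PO)@SEAT.as_matrix()
hsv=cv2.cvtColor(im,cv2.COLOR_BGR2HSV); cv2.imwrite('pics/side5.png',cv2.resize(im[100:210,190:320],None,fx=4,fy=4,interpolation=cv2.INTER_CUBIC))
m=(S[...,0]>-.235)&(S[...,0]<-.06)&(abs(S[...,1])<.03)&(S[...,2]>.012)&(S[...,2]<.06)
Q=S[m]
for b in np.arange(-.24,-.06,.01):
    k=(Q[:,0]>=b)&(Q[:,0]<b+.01)
    if k.sum()>2: print('%.2f n%d y %.4f %.4f z %.4f %.4f'%(b,k.sum(),*np.percentile(Q[k,1],[2,98]),*np.percentile(Q[k,2],[3,97])))
print(Q[:,0].max())
E
```

```text
pt in seat mm [-113.9659   -0.0441   29.5012] rot [ 0.2075 -0.1337  0.1851] F seat [ 0.1714 -0.1452  0.6702] M [ 0.0333  0.207  -0.0248] q5 0.53 q3 1.84 w 0.0321 t 19.0
-0.23 n23 y 0.0092 0.0295 z 0.0295 0.0597
-0.22 n39 y 0.0180 0.0290 z 0.0304 0.0593
-0.21 n37 y -0.0240 0.0292 z 0.0303 0.0580
-0.20 n25 y -0.0185 0.0210 z 0.0310 0.0400
-0.19 n25 y -0.0121 0.0209 z 0.0287 0.0388
-0.18 n25 y -0.0127 0.0200 z 0.0292 0.0380
-0.17 n22 y -0.0117 0.0223 z 0.0295 0.0367
-0.16 n22 y -0.0123 0.0208 z 0.0291 0.0359
-0.15 n20 y -0.0162 0.0195 z 0.0288 0.0355
-0.14 n17 y -0.0115 0.0191 z 0.0291 0.0348
-0.13 n17 y -0.0151 0.0203 z 0.0305 0.0335
-0.12 n13 y -0.0152 0.0201 z 0.0296 0.0321
-0.07 n21 y -0.0260 0.0287 z 0.0130 0.0230
-0.060496919044020415
```

View pics/side5.png

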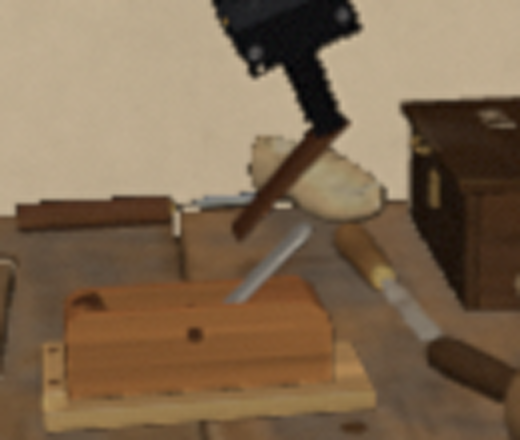

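The side crop shows the wedge, thin end first and parallel above the iron (tip about (238,235) in the crop). The iron itself lies undisturbed. Lowering it now.

drive_tool(
  series=[
    [0.0038, 0, 0.0087, -0.2, 0.1, -0.2, 0.2],
    [0.0038, 0, 0.0087, 0, 0, 0, 0.2],
    [0.0036, 0, 0.0082, 0, 0, 0, 0.2],
    [-0.0128, 0, 0.0056, 0, 0, 0, 0.2],
    [0, 0, 0, 0, 0, 0, 0.2],
  ],
)

```text
time: 19.65
position: [0.5991, 0.0353, 0.1578]
tool_rot: [0.983, 0.022, 0.182, -0.001]
ft_force: [0.3, -0.2, -1.5]
grip_width: 0.0327
```

```bash
python3 st.py wedge.json
```

```text
pt in seat mm [-96.4584   0.2555   1.89  ] rot [ 0.2727 -0.2973  0.4091] F seat [ 0.8596  0.2208 -1.2905] M [-0.007   0.2691  0.0243] q5 0.46 q3 1.85 w 0.0327 t 19.6
```

drive_tool(
  series=[
    [0, 0, 0.0002, 0.4, 0.3, 0.3, 0.2],
    [-0.0092, 0, 0.0042, 0, 0, 0, 0.2],
    [-0.0092, 0, 0.0042, 0, 0, 0, 0.2],
    [-0.0092, 0, 0.0042, 0, 0, 0, 0.2],
    [-0.0046, 0, 0.002, 0, 0, 0, 0.2],
  ],
)

```text
time: 20.27
position: [0.576, 0.0339, 0.1333]
tool_rot: [0.982, 0.02, 0.186, -0.005]
ft_force: [0.3, 0.6, 0.1]
grip_width: 0.0322
```

```bash
python3 st.py wedge.json
```

```text
pt in seat mm [-62.8884  -0.0966   0.0664] rot [ 0.0687  0.2069 -0.0077] F seat [-0.3111 -0.5503 -0.1828] M [0.034  0.2636 0.0424] q5 0.35 q3 1.93 w 0.0322 t 20.3
```

drive_tool(
  series=[
    [-0.0064, 0, 0.0027, 0, 0, 0, 0.2],
    [-0.0064, 0, 0.0027, 0, -0.1, 0, 0.2],
    [-0.0064, 0, 0.0027, 0, 0, 0, 0.2],
    [-0.0046, 0, 0.002, 0, 0, 0, 0.2],
  ],
)

```text
time: 20.78
position: [0.5583, 0.0331, 0.1157]
tool_rot: [0.982, 0.021, 0.186, -0.005]
ft_force: [0.9, 0.3, -0.2]
grip_width: 0.0322
```

```bash
python3 st.py wedge.json
```

```text
pt in seat mm [-37.9185   0.0178   0.1588] rot [0.0772 0.1869 0.0128] F seat [-0.4654 -0.302  -0.7684] M [-0.062   0.2441 -0.0316] q5 0.28 q3 1.98 w 0.0322 t 20.8
```

drive_tool(
  series=[
    [-0.0028, 0, 0.0012, 0, 0, 0, 0.2],
    [-0.0028, 0, 0.0012, 0, 0, 0, 0.2],
    [-0.0028, 0, 0.0012, 0, 0, 0, 0.2],
    [-0.0018, 0, 0.0008, 0, 0, 0, 0.2],
  ],
)

```text
time: 21.28
position: [0.555, 0.0317, 0.1104]
tool_rot: [0.981, 0.02, 0.191, -0.003]
ft_force: [6.3, 2.4, 6.4]
grip_width: 0.0324
```

```bash
python3 st.py wedge.json
```

```text
pt in seat mm [-31.8666   1.343   -2.1636] rot [0.2556 0.7395 0.0496] F seat [-9.006  -2.1337 -0.0065] M [ 0.4571 -1.1454  0.1211] q5 0.25 q3 2.00 w 0.0324 t 21.3
```

drive_tool(
  series=[
    [0.003, 0, -0.0013, 0, 0, 0, 0.2],
    [0, 0, 0, 0, 0, 0, 0.2],
    [0, 0, 0, 0, 0, 0, 0.45],
    [0, 0, 0, 0, 0, 0, 0.55],
    [0, 0, 0, 0, 0, 0, 0.55],
  ],
  squeeze=5,
)

```text
time: 21.9
position: [0.5521, 0.0332, 0.11]
tool_rot: [0.983, 0.021, 0.185, -0.005]
ft_force: [-0.1, 0.1, 0.9]
grip_width: 0.0464
```

```bash
python3 st.py wedge.json
cat > wchk.py <<'E'
from h import *
im,W=cloud('side'); S=(W-PO)@SEAT.as_matrix(); hsv=cv2.cvtColor(im,cv2.COLOR_BGR2HSV)
m=(S[...,0]>-.165)&(S[...,0]<-.06)&(abs(S[...,1])<.03)&(abs(S[...,2])<.025)
iron=m&(hsv[...,1]<60)&(hsv[...,2]>90); wd=m&(hsv[...,1]>80)
for n,k in (('iron',iron),('wedge',wd)):
    Q=S[k]; print(n)
    for b in np.arange(-.17,-.08,.01):
        j=(Q[:,0]>=b)&(Q[:,0]<b+.01)
        if j.sum()>3: print('  %.2f n%d y %.4f %.4f z %.4f %.4f'%(b,j.sum(),*np.percentile(Q[j,1],[3,97]),*np.percentile(Q[j,2],[5,95])))
cv2.imwrite('pics/side_c.png',cv2.resize(im[110:200,200:300],None,fx=6,fy=6,interpolation=cv2.INTER_CUBIC))
E
python3 wchk.py
```

```text
pt in seat mm [-29.4706  -0.399    0.6854] rot [ 0.0374  0.0802 -0.0006] F seat [-0.6012 -0.0587  0.7087] M [-0.0271  0.2047  0.0033] q5 0.26 q3 2.00 w 0.0464 t 21.9
iron
  -0.15 n12 y -0.0051 0.0136 z -0.0063 -0.0016
wedge
  -0.14 n12 y -0.0107 0.0270 z 0.0009 0.0135
  -0.13 n5 y 0.0149 0.0201 z -0.0008 0.0040
  -0.12 n12 y -0.0061 0.0231 z -0.0107 0.0091
  -0.11 n53 y -0.0240 0.0272 z -0.0239 0.0090
  -0.10 n50 y -0.0095 0.0292 z -0.0175 0.0079
  -0.09 n41 y -0.0113 0.0294 z -0.0198 0.0075
```

View pics/side_c.png

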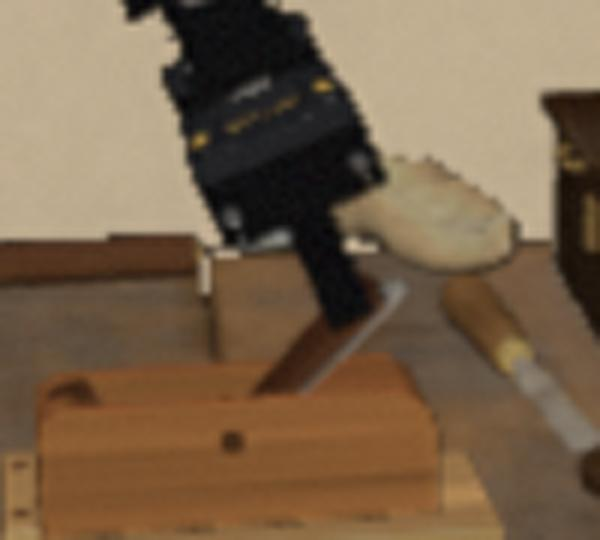

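The wedge lies flat on the iron with its butt just short of the iron's tang end (crop about (385,290)). I'll grip it a little deeper and push it home.

drive_tool(
  series=[
    [0.0014, 0, 0.0032, 0, 0, 0, 0.5],
    [0, 0, 0, 0, 0, 0, 0.2],
    [0, 0, 0, 0, 0, 0, 0.2],
    [0, 0, 0, 0, 0, 0, 0.2],
    [0, 0, 0, 0, 0, 0, 0.2],
  ],
  squeeze=60,
)

```text
time: 22.58
position: [0.5556, 0.0329, 0.108]
tool_rot: [0.982, 0.021, 0.186, -0.005]
ft_force: [0.2, -0.5, -1.2]
grip_width: 0.0329
```

```bash
python3 st.py wedge.json
```

```text
pt in seat mm [-30.5635   0.0977  -3.4089] rot [0.0795 0.198  0.0204] F seat [ 0.6904  0.5135 -1.0034] M [-0.1476  0.2232 -0.0255] q5 0.26 q3 2.00 w 0.0329 t 22.6
```

drive_tool(
  series=[
    [-0.0014, 0, 0.0006, 0, 0, 0, 0.2],
    [-0.0014, 0, 0.0006, 0, 0, 0, 0.2],
    [-0.0014, 0, 0.0006, 0, 0, 0, 0.2],
    [0, 0, 0, 0, 0, 0, 0.2],
  ],
)

```text
time: 23.08
position: [0.5558, 0.0327, 0.1077]
tool_rot: [0.982, 0.02, 0.19, -0.004]
ft_force: [1.1, 3.9, 12.2]
grip_width: 0.0328
```

```bash
python3 st.py wedge.json
```

```text
pt in seat mm [-30.5289   0.3575  -4.5158] rot [0.1745 0.7022 0.053 ] F seat [-9.5608 -3.8135  7.7455] M [ 0.7723 -0.6502  0.2581] q5 0.24 q3 2.00 w 0.0328 t 23.1
```

drive_tool(
  series=[
    [-0.0013, 0, 0.0003, 0, 0, 0, 0.2],
    [-0.0013, 0, 0.0003, 0, 0, 0, 0.2],
    [0, 0, 0, 0, 0, 0, 0.2],
  ],
)

```text
time: 23.45
position: [0.5555, 0.0324, 0.1075]
tool_rot: [0.981, 0.02, 0.192, -0.003]
ft_force: [2.5, 6.6, 14.6]
grip_width: 0.033
```

```bash
python3 st.py wedge.json
```

```text
pt in seat mm [-30.2291   0.6794  -4.9618] rot [0.2497 0.957  0.0424] F seat [-12.2715  -6.4622   8.3463] M [ 1.1942 -1.1923  0.3638] q5 0.23 q3 2.01 w 0.0330 t 23.4
```

drive_tool(
  series=[
    [-0.0013, -0.0006, 0.0003, 0, 0, 0, 0.2],
    [-0.0013, -0.0006, 0.0003, 0, 0, 0, 0.2],
    [-0.0006, 0, 0, 0, 0, 0, 0.2],
    [0, 0, 0, 0, 0, 0, 0.2],
  ],
)

```text
time: 23.95
position: [0.5555, 0.0324, 0.1073]
tool_rot: [0.98, 0.02, 0.196, -0.002]
ft_force: [4.5, 4.7, 20.6]
grip_width: 0.0331
```

```bash
python3 st.py wedge.json
```

```text
pt in seat mm [-30.1547   0.7814  -5.5957] rot [0.3926 1.3183 0.0964] F seat [-17.8893  -4.5234  11.214 ] M [ 0.9938 -1.7371  0.229 ] q5 0.22 q3 2.01 w 0.0331 t 23.9
```

drive_tool(
  series=[
    [0, 0, 0, 0, 0, 0, 0.45],
    [0, 0, 0, 0, 0, 0, 0.55],
    [0.003, 0, -0.0015, 0, 0, 0, 0.55],
    [0, 0, 0, 0, 0, 0, 0.55],
    [0, 0, 0, 0, 0, 0, 0.55],
  ],
  squeeze=60,
)

```text
time: 24.58
position: [0.5494, 0.0339, 0.1037]
tool_rot: [0.982, 0.02, 0.186, -0.005]
ft_force: [-0.3, 0.3, -0.2]
grip_width: 0.0476
```

```bash
python3 st.py wedge.json
python3 - <<'E'
from h import *
import json
pe,q=json.load(open('wedge.json')); p,R,o=pose()
p1,R1=tgt([-.0305,0,-.003],np.array(pe),Ro.from_quat(q)); plan(p,R,p1,R1,1)
E
```

```text
pt in seat mm [-23.131   -1.194   -1.9298] rot [0.0741 0.1537 0.0009] F seat [ 0.3623 -0.3156  0.078 ] M [0.0175 0.1811 0.0836] q5 0.24 q3 2.01 w 0.0476 t 24.6
[0.0073, 0.0012, -0.0017, 0.07, -0.15, -0.03]
```

drive_tool(
  series=[
    [0.0073, 0.0012, -0.0012, 0, -0.1, 0, 0.5],
    [0, 0, 0, 0, 0, 0, 0.4],
    [0, 0, 0, 0, 0, 0, 0.2],
    [0, 0, 0, 0, 0, 0, 0.2],
    [0, 0, 0, 0, 0, 0, 0.2],
  ],
  squeeze=60,
)

```text
time: 25.2
position: [0.5558, 0.0329, 0.1077]
tool_rot: [0.983, 0.021, 0.185, -0.005]
ft_force: [-0.4, -0.9, -0.8]
grip_width: 0.0329
```

drive_tool(
  series=[
    [-0.0018, -0.0002, 0.0006, 0, 0, 0, 0.2],
    [-0.0018, -0.0002, 0.0006, 0, 0, 0, 0.2],
    [-0.0018, -0.0002, 0.0005, 0, 0, 0, 0.2],
    [0, 0, 0, 0, 0, 0, 0.2],
  ],
)

```text
time: 25.7
position: [0.5558, 0.0328, 0.1075]
tool_rot: [0.981, 0.02, 0.19, -0.003]
ft_force: [2.6, 2.3, 11.9]
grip_width: 0.0328
```

```bash
python3 st.py wedge.json
```

```text
pt in seat mm [-30.439    0.3065  -4.747 ] rot [0.2288 0.7105 0.072 ] F seat [-10.286   -2.2119   6.5114] M [ 0.6153 -0.7609  0.15  ] q5 0.24 q3 2.00 w 0.0328 t 25.7
```

drive_tool(
  series=[
    [-0.0016, -0.0004, 0.0003, 0, 0, 0, 0.2],
    [-0.0016, -0.0004, 0.0003, 0, 0, 0, 0.2],
    [-0.0012, -0.0002, 0.0002, 0, 0, 0, 0.2],
    [0, 0, 0, 0, 0, 0, 0.2],
  ],
)

```text
time: 26.2
position: [0.5557, 0.0327, 0.1073]
tool_rot: [0.981, 0.02, 0.194, -0.002]
ft_force: [4.4, 2.9, 16.6]
grip_width: 0.0329
```

```bash
python3 st.py wedge.json
```

```text
pt in seat mm [-30.2667   0.5169  -5.5471] rot [0.383  1.1843 0.1284] F seat [-14.9133  -2.7066   8.5349] M [ 0.7791 -1.5014  0.1822] q5 0.22 q3 2.01 w 0.0329 t 26.2
```

drive_tool(
  series=[
    [0.0035, 0.0004, -0.001, 0, 0, 0, 0.2],
    [0.0035, 0.0006, -0.001, 0, 0, 0, 0.2],
    [0.003, 0.0006, -0.0006, 0, 0, 0, 0.2],
    [0.0018, 0, -0.0008, 0, 0, 0, 0.2],
    [0, 0, 0, 0, 0, 0, 0.2],
  ],
)

```text
time: 26.82
position: [0.5554, 0.0333, 0.1079]
tool_rot: [0.983, 0.021, 0.183, -0.005]
ft_force: [-0.8, -3.5, -5.4]
grip_width: 0.0328
```

```bash
python3 st.py wedge.json
```

```text
pt in seat mm [-30.2703  -0.2893  -2.6432] rot [ 0.0106 -0.1882  0.0108] F seat [ 4.4765  3.4824 -3.1436] M [-0.7363  0.748  -0.107 ] q5 0.27 q3 1.99 w 0.0328 t 26.8
```

A 4.5 N pull doesn't move it, so the wedge is tight. Releasing and retreating for a check.

drive_tool(
  series=[
    [-0.0018, -0.0004, 0.0008, 0, 0, 0, 0.2],
    [0, 0, 0, 0, 0, 0, 0.45],
    [0, 0, 0, 0, 0, 0, 0.6],
    [0, 0, -0.015, 0, 0, 0, 0.6],
    [0, 0, -0.03, 0, 0, 0, 0.6],
  ],
)

```text
time: 27.45
position: [0.5392, 0.0329, 0.1503]
tool_rot: [0.983, 0.02, 0.184, -0.005]
ft_force: [-1.0, -0.4, 1.0]
grip_width: 0.0515
```

drive_tool(
  series=[
    [0, 0, -0.04, 0, -2, 0, 0.6],
    [0, 0, -0.04, 0, -3, 0, 0.6],
    [0, 0, 0, 0, 0, 0, 0.6],
    [0, 0, 0, 0, 0, 0, 0.6],
  ],
)

```text
time: 27.95
position: [0.5114, 0.0316, 0.2252]
tool_rot: [0.99, 0.021, 0.142, -0.004]
ft_force: [-0.8, 0.5, 0.0]
grip_width: 0.0525
```

```bash
python3 chk.py; python3 wchk.py
python3 - <<'E'
from h import *
im,W=cloud('wrist'); S=(W-PO)@SEAT.as_matrix(); hsv=cv2.cvtColor(im,cv2.COLOR_BGR2HSV)
m=(S[...,0]>-.165)&(S[...,0]<.0)&(abs(S[...,1])<.03)&(S[...,2]>-.01)&(S[...,2]<.025)&(hsv[...,2]<140)&(hsv[...,1]>80)
Q=S[m]
for b in np.arange(-.17,-.02,.01):
    j=(Q[:,0]>=b)&(Q[:,0]<b+.01)
    if j.sum()>8: print('  %.2f n%d y %.4f %.4f z %.4f %.4f'%(b,j.sum(),*np.percentile(Q[j,1],[3,97]),*np.percentile(Q[j,2],[50,95])))
A=cv2.imread('pics/side_c.png'); out=np.zeros((540,800,3),np.uint8); out[:360,:400]=cv2.resize(A,(400,360)); out[:384,400:]=cv2.resize(im[60:360,130:430],(400,384)); cv2.imwrite('pics/fin.png',out)
E
```

```text
side few
wrist 224 slope deg 7.23 z(-.09) 0.0038 z(0) 0.0152 xmin -0.1506 y mid 0.0009
[0.5109 0.0316 0.2239] [-0.199   0.2788  1.9193  0.1105  0.6719  1.2529] 28.05
iron
  -0.15 n14 y -0.0057 0.0177 z -0.0056 -0.0016
  -0.14 n4 y 0.0103 0.0138 z -0.0055 -0.0030
wedge
  -0.14 n29 y -0.0080 0.0217 z 0.0007 0.0106
  -0.13 n25 y -0.0129 0.0213 z 0.0004 0.0103
  -0.12 n25 y -0.0094 0.0198 z 0.0007 0.0102
  -0.11 n57 y -0.0223 0.0279 z -0.0239 0.0094
  -0.10 n46 y -0.0086 0.0291 z -0.0151 0.0083
  -0.09 n37 y -0.0136 0.0295 z -0.0165 0.0077
  -0.15 n17 y -0.0151 0.0130 z 0.0028 0.0065
  -0.14 n487 y -0.0154 0.0160 z 0.0081 0.0103
  -0.13 n257 y -0.0156 0.0162 z 0.0093 0.0100
  -0.12 n218 y -0.0150 0.0160 z 0.0086 0.0095
  -0.11 n220 y -0.0154 0.0164 z 0.0081 0.0088
  -0.10 n208 y -0.0186 0.0173 z 0.0074 0.0082
  -0.09 n251 y -0.0286 0.0214 z 0.0067 0.0076
  -0.08 n261 y -0.0286 0.0214 z 0.0061 0.0101
  -0.07 n244 y -0.0285 0.0213 z 0.0057 0.0202
  -0.06 n394 y -0.0190 0.0202 z 0.0084 0.0141
  -0.05 n65 y -0.0191 0.0204 z 0.0131 0.0147
```

View pics/fin.png

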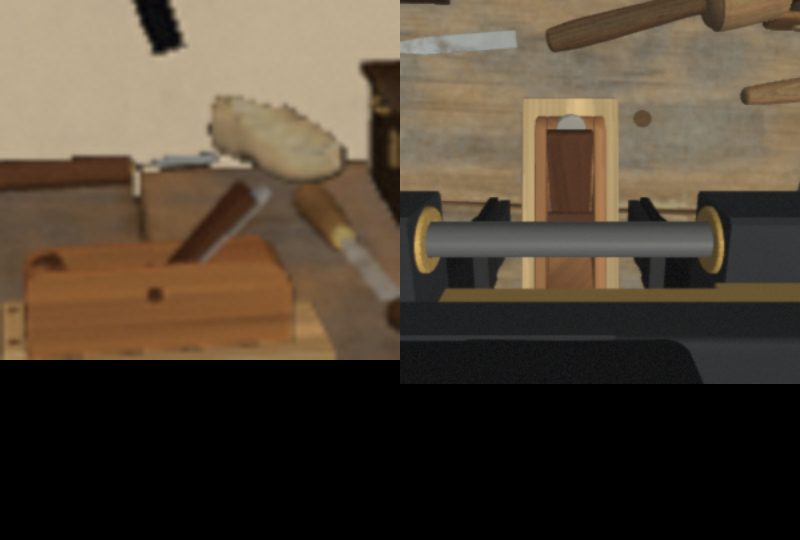

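The wedge's top slope, its early stop (30 mm short) and the tang height all say the same thing. My pressing at the butt, beyond the bed's end, tipped the iron by about 1.3°, and it was wedged that way. I'll regrip, slacken the wedge, lift its butt so that its tip levers the blade onto the bed, then push home with no inward pressure.

Run:
```python
from h import *
import json
pe,q=json.load(open('wedge.json')); p,R,o=pose()
p1,R1=tgt([-.0303,0,-.003],np.array(pe),Ro.from_quat(q)); plan(p,R,p1,R1,4)
```

```text
[0.0026, 0.0002, 0.0309, 0.01, 1.26, -0.01]
[0.0019, 0.0001, 0.0309, 0.01, 1.26, -0.01]
[0.0012, 0.0002, 0.031, 0.01, 1.26, -0.01]
[0.0005, 0.0002, 0.0309, 0.01, 1.26, -0.01]
```

drive_tool(
  series=[
    [0.0026, 0.0002, 0.0309, 0, 1.3, 0, 0.55],
    [0.0019, 0.0001, 0.0309, 0, 1.3, 0, 0.55],
    [0.0012, 0.0002, 0.031, 0, 1.2, 0, 0.55],
    [0.0005, 0.0002, 0.0305, 0, 1.2, 0, 0.55],
    [0, 0, 0, 0, 0, 0, 0.55],
  ],
)

```text
time: 28.78
position: [0.5548, 0.033, 0.1066]
tool_rot: [0.983, 0.02, 0.182, -0.005]
ft_force: [-0.3, -0.5, -0.4]
grip_width: 0.0478
```

drive_tool(
  series=[
    [0, 0, 0, 0, 0, 0, 0.4],
    [0, 0, 0, 0, 0, 0, 0.2],
    [0, 0, 0, 0, 0, 0, 0.2],
    [0, 0, 0, 0, 0, 0, 0.2],
    [0, 0, 0, 0, 0, 0, 0.2],
  ],
  squeeze=60,
)

```text
time: 29.4
position: [0.5571, 0.0327, 0.1108]
tool_rot: [0.982, 0.021, 0.186, -0.004]
ft_force: [-1.8, 0.3, 6.8]
grip_width: 0.0322
```

drive_tool(
  series=[
    [0.0016, 0, -0.0011, 0, 0, 0, 0.2],
    [0.0016, 0, -0.0011, 0, 0, 0, 0.2],
    [0.0018, 0, -0.0008, 0, 0, 0, 0.2],
    [0.0018, 0, -0.0008, 0, 0, 0, 0.2],
  ],
)

```text
time: 29.9
position: [0.5625, 0.0328, 0.1163]
tool_rot: [0.982, 0.02, 0.186, -0.004]
ft_force: [-0.7, 0.1, -0.6]
grip_width: 0.0324
```

```bash
python3 st.py wedge.json
```

```text
pt in seat mm [-41.244    0.5053  -2.3781] rot [0.1096 0.2055 0.0047] F seat [ 0.9581 -0.1367  0.0593] M [-0.0239  0.3503 -0.0047] q5 0.29 q3 1.97 w 0.0324 t 29.9
```

drive_tool(
  series=[
    [-0.0004, 0, -0.0009, 0, 0.7, 0, 0.2],
    [-0.0004, 0, -0.0009, 0, 0.7, 0, 0.2],
    [0, 0, 0, 0, 0.6, 0, 0.2],
    [0, 0, 0, 0, 0, 0, 0.2],
  ],
)

```text
time: 30.4
position: [0.5603, 0.0328, 0.1175]
tool_rot: [0.979, 0.02, 0.203, -0.005]
ft_force: [-0.1, -0.3, 0.2]
grip_width: 0.0326
```

```bash
python3 st.py wedge.json;  sed -i 's/side_c/side_d/' wchk.py; python3 wchk.py
```

```text
pt in seat mm [-40.9355   0.3887  -3.211 ] rot [0.1031 2.1637 0.0034] F seat [-0.0791  0.2901  0.2442] M [0.0034 0.3307 0.0173] q5 0.23 q3 2.01 w 0.0326 t 30.4
iron
  -0.15 n9 y 0.0034 0.0225 z -0.0050 0.0018
  -0.14 n6 y 0.0101 0.0152 z -0.0064 -0.0011
  -0.13 n5 y 0.0098 0.0139 z -0.0046 -0.0016
  -0.12 n5 y 0.0105 0.0143 z -0.0042 -0.0010
  -0.11 n6 y 0.0115 0.0145 z -0.0037 -0.0008
  -0.10 n4 y 0.0139 0.0186 z -0.0029 0.0007
wedge
  -0.15 n4 y 0.0251 0.0298 z 0.0077 0.0144
  -0.14 n10 y 0.0170 0.0283 z 0.0038 0.0228
  -0.13 n18 y -0.0057 0.0264 z 0.0032 0.0170
  -0.12 n24 y -0.0145 0.0205 z -0.0043 0.0116
  -0.11 n53 y -0.0247 0.0289 z -0.0241 0.0100
  -0.10 n48 y -0.0109 0.0297 z -0.0211 0.0090
  -0.09 n36 y -0.0134 0.0298 z -0.0155 0.0086
```

drive_tool(
  series=[
    [-0.0002, 0, -0.0004, 0, 0.8, 0, 0.2],
    [-0.0002, 0, -0.0004, 0, 0.8, 0, 0.2],
    [0, 0, 0, 0, 0.8, 0, 0.2],
    [0, 0, 0, 0, 0.6, 0, 0.2],
    [0, 0, 0, 0, 0, 0, 0.2],
  ],
)

```text
time: 31.08
position: [0.5595, 0.0327, 0.118]
tool_rot: [0.973, 0.02, 0.228, -0.005]
ft_force: [-1.5, 0.2, 1.1]
grip_width: 0.0326
```

```bash
python3 st.py wedge.json
```

```text
pt in seat mm [-41.497    0.405   -7.2471] rot [ 0.1053  5.1327 -0.0041] F seat [ 0.2739 -0.2965  1.8797] M [-0.0826  0.5211 -0.0816] q5 0.16 q3 2.05 w 0.0326 t 31.1
```

drive_tool(
  series=[
    [0.0003, 0, 0.0006, 0, 0, 0, 0.2],
    [0.0003, 0, 0.0006, 0, 0, 0, 0.2],
    [0.0003, 0, 0.0006, 0, 0, 0, 0.2],
    [0, 0, 0, 0, 0, 0, 0.2],
  ],
)

```text
time: 31.58
position: [0.5612, 0.0328, 0.1166]
tool_rot: [0.973, 0.02, 0.228, -0.005]
ft_force: [-0.9, -0.2, 3.0]
grip_width: 0.0327
```

```bash
python3 st.py wedge.json;  python3 wchk.py | head -8
```

```text
pt in seat mm [-41.7093   0.4161  -9.4014] rot [0.0907 5.1237 0.0137] F seat [-1.5247  0.1174  2.7753] M [-0.0604  0.5163  0.0126] q5 0.16 q3 2.04 w 0.0327 t 31.6
iron
  -0.15 n9 y -0.0002 0.0254 z -0.0057 0.0030
  -0.14 n6 y 0.0128 0.0187 z -0.0052 -0.0000
  -0.10 n4 y 0.0079 0.0179 z -0.0049 0.0001
wedge
  -0.14 n8 y 0.0180 0.0297 z 0.0024 0.0194
  -0.13 n18 y -0.0098 0.0284 z 0.0029 0.0131
  -0.12 n24 y -0.0095 0.0197 z 0.0018 0.0101
```

drive_tool(
  series=[
    [-0.0018, 0, 0.0008, 0, -0.4, 0, 0.2],
    [-0.0018, 0, 0.0008, 0, -0.4, 0, 0.2],
    [-0.0018, 0, 0.0008, 0, -0.4, 0, 0.2],
    [-0.0018, 0, 0.0008, 0, -0.4, 0, 0.2],
    [0, 0, 0, 0, 0, 0, 0.2],
  ],
)

```text
time: 32.25
position: [0.5567, 0.0324, 0.1108]
tool_rot: [0.976, 0.02, 0.215, -0.005]
ft_force: [0.6, 0.7, 3.8]
grip_width: 0.0322
```

```bash
python3 st.py wedge.json
```

```text
pt in seat mm [-33.998    0.647   -7.7417] rot [0.1132 3.5822 0.0275] F seat [-3.1704 -0.7217  2.2292] M [ 0.0061  0.0778 -0.0036] q5 0.18 q3 2.04 w 0.0322 t 32.2
```

drive_tool(
  series=[
    [-0.0019, 0, 0.0006, 0, -0.4, 0, 0.2],
    [-0.0019, 0, 0.0006, 0, -0.4, 0, 0.2],
    [-0.0019, 0, 0.0006, 0, -0.4, 0, 0.2],
    [-0.0019, 0, 0.0006, 0, -0.3, 0, 0.2],
    [0, 0, 0, 0, 0, 0, 0.2],
  ],
)

```text
time: 32.88
position: [0.5558, 0.0316, 0.1096]
tool_rot: [0.978, 0.02, 0.208, -0.003]
ft_force: [2.8, 4.9, 19.2]
grip_width: 0.0325
```

```bash
python3 st.py wedge.json; python3 wchk.py | head -9
```

```text
pt in seat mm [-32.2492   1.5395  -6.6625] rot [0.3023 2.7819 0.0552] F seat [-15.7064  -4.7853  11.4568] M [ 1.1326 -1.5246  0.3357] q5 0.19 q3 2.03 w 0.0325 t 32.9
iron
  -0.15 n13 y -0.0027 0.0120 z -0.0059 -0.0015
  -0.14 n5 y -0.0058 0.0127 z -0.0057 -0.0023
wedge
  -0.15 n4 y -0.0147 0.0287 z 0.0103 0.0198
  -0.13 n11 y 0.0194 0.0288 z 0.0009 0.0198
  -0.12 n21 y -0.0165 0.0231 z -0.0066 0.0101
  -0.11 n60 y -0.0238 0.0270 z -0.0240 0.0090
  -0.10 n49 y -0.0060 0.0292 z -0.0161 0.0086
```

drive_tool(
  series=[
    [0.004, 0, -0.0015, 0, 0.4, 0, 0.2],
    [0.004, 0, -0.0015, 0, 0.5, 0, 0.2],
    [0.004, 0, -0.0015, 0, 0.5, 0, 0.2],
    [0.002, 0, -0.001, 0, 0.5, 0, 0.2],
    [0, 0, 0, 0, 0, 0, 0.2],
  ],
)

```text
time: 33.55
position: [0.5596, 0.0333, 0.1154]
tool_rot: [0.976, 0.02, 0.217, -0.006]
ft_force: [-2.2, -0.3, 0.1]
grip_width: 0.0324
```

```bash
python3 st.py wedge.json; python3 wchk.py | head -9
```

```text
pt in seat mm [-39.3409  -0.2156  -6.9232] rot [ 0.039   3.7954 -0.0426] F seat [1.4861 0.1847 1.6254] M [ 0.0505  0.7713 -0.0112] q5 0.19 q3 2.03 w 0.0324 t 33.5
iron
  -0.15 n11 y 0.0016 0.0159 z -0.0044 -0.0004
  -0.14 n5 y 0.0126 0.0207 z -0.0039 0.0007
  -0.13 n6 y 0.0111 0.0197 z -0.0044 0.0006
  -0.12 n4 y 0.0131 0.0169 z -0.0029 -0.0003
  -0.11 n5 y 0.0108 0.0185 z -0.0040 0.0005
wedge
  -0.14 n7 y 0.0194 0.0265 z 0.0033 0.0100
  -0.13 n19 y -0.0046 0.0266 z 0.0004 0.0146
```

drive_tool(
  series=[
    [-0.0021, 0, 0.0008, 0, 0, 0, 0.2],
    [-0.0021, 0, 0.0008, 0, 0, 0, 0.2],
    [-0.0021, 0, 0.0006, 0, 0, 0, 0.2],
    [-0.0021, 0, 0.0004, 0, 0, 0, 0.2],
    [0, 0, 0, 0, 0, 0, 0.2],
  ],
)

```text
time: 34.22
position: [0.5547, 0.0323, 0.1103]
tool_rot: [0.976, 0.02, 0.218, -0.005]
ft_force: [0.4, -0.2, 1.2]
grip_width: 0.0325
```

```bash
python3 st.py wedge.json; python3 wchk.py | head -7
```

```text
pt in seat mm [-32.327    0.6826  -7.3998] rot [0.128  3.9848 0.0116] F seat [-1.164   0.2213  0.5663] M [ 0.0363  0.1865 -0.024 ] q5 0.16 q3 2.05 w 0.0325 t 34.2
iron
  -0.15 n14 y -0.0055 0.0131 z -0.0053 -0.0011
  -0.14 n7 y -0.0001 0.0174 z -0.0043 -0.0003
  -0.12 n4 y 0.0118 0.0226 z -0.0038 0.0015
wedge
  -0.13 n12 y 0.0160 0.0281 z 0.0021 0.0219
  -0.12 n20 y -0.0055 0.0251 z -0.0055 0.0111
```

drive_tool(
  series=[
    [-0.0024, -0.0002, 0.0004, 0, 0, 0, 0.2],
    [-0.0024, -0.0002, 0.0003, 0, 0, 0, 0.2],
    [-0.0024, -0.0002, 0.0003, 0, 0, 0, 0.2],
    [0, 0, 0, 0, 0, 0, 0.2],
  ],
)

```text
time: 34.78
position: [0.5534, 0.0315, 0.1089]
tool_rot: [0.975, 0.02, 0.223, -0.004]
ft_force: [8.0, 2.6, 7.9]
grip_width: 0.0327
```

```bash
python3 st.py wedge.json; python3 wchk.py | head -7; python3 -c "
from h import *
print(pose()[2]['ft_force'])"
```

```text
pt in seat mm [-30.4902   1.5259  -8.2535] rot [0.3157 4.5101 0.0495] F seat [-11.3157  -2.2376  -0.1614] M [ 0.5161 -1.354   0.049 ] q5 0.15 q3 2.06 w 0.0327 t 34.8
iron
  -0.15 n14 y -0.0030 0.0119 z -0.0059 -0.0004
  -0.14 n8 y -0.0006 0.0189 z -0.0038 0.0001
  -0.13 n6 y 0.0111 0.0212 z -0.0042 0.0010
wedge
  -0.14 n4 y -0.0158 0.0276 z 0.0044 0.0159
  -0.13 n9 y 0.0141 0.0290 z -0.0026 0.0182
[7.1767 2.2772 8.2717]
```

drive_tool(
  series=[
    [0, 0, 0, 0, 0, 0, 0.45],
    [0.003, 0.0003, -0.0003, 0, 0, 0, 0.5],
    [0.003, 0.0003, -0.0003, 0, 0, 0, 0.5],
    [0, 0, 0, 0, 0, 0, 0.5],
  ],
)

```text
time: 35.33
position: [0.552, 0.0329, 0.1084]
tool_rot: [0.976, 0.021, 0.216, -0.006]
ft_force: [0.5, 0.4, -0.5]
grip_width: 0.0433
```

```bash
python3 st.py wedge.json; python3 wchk.py
python3 - <<'E'
from h import *
import json
pe,q=json.load(open('wedge.json')); p,R,o=pose(); print((p-PO)@SEAT.as_matrix())
p1,R1=tgt([-.0275,0,-.001],np.array(pe),Ro.from_quat(q)); print('target tcp seat',(p1-PO)@SEAT.as_matrix()); plan(p,R,p1,R1,2)
E
```

```text
pt in seat mm [-28.9821  -0.0335  -6.4879] rot [0.0314 3.7709 0.0034] F seat [ 0.0214 -0.3992 -0.7161] M [0.0161 0.2888 0.0008] q5 0.16 q3 2.05 w 0.0433 t 35.3
iron
  -0.15 n14 y -0.0043 0.0122 z -0.0049 -0.0009
  -0.14 n6 y -0.0013 0.0133 z -0.0042 -0.0010
wedge
  -0.14 n5 y -0.0076 0.0270 z -0.0052 0.0120
  -0.13 n5 y 0.0121 0.0209 z -0.0060 0.0023
  -0.12 n15 y 0.0050 0.0299 z -0.0055 0.0151
  -0.11 n61 y -0.0222 0.0280 z -0.0241 0.0095
  -0.10 n56 y -0.0079 0.0296 z -0.0210 0.0087
  -0.09 n36 y -0.0102 0.0297 z -0.0126 0.0084
[-0.1238 -0.      0.0083]
target tcp seat [-0.123  -0.      0.0075]
[-0.0002, 0.0, 0.0005, 0.02, -1.89, -0.0]
[-0.0002, 0.0, 0.0005, 0.02, -1.89, -0.0]
```

drive_tool(
  series=[
    [0, 0, 0.0008, 0, -1.9, 0, 0.5],
    [0, 0, 0.0006, 0, -1.9, 0, 0.4],
    [0, 0, 0, 0, 0, 0, 0.2],
    [0, 0, 0, 0, 0, 0, 0.2],
    [0, 0, 0, 0, 0, 0, 0.2],
  ],
  squeeze=60,
)

```text
time: 36.0
position: [0.5541, 0.0324, 0.1079]
tool_rot: [0.982, 0.02, 0.186, -0.004]
ft_force: [2.3, -1.0, -0.3]
grip_width: 0.0324
```

drive_tool(
  series=[
    [-0.0024, -0.0002, 0.0002, 0, 0, 0, 0.2],
    [-0.0024, -0.0002, 0.0002, 0, 0, 0, 0.2],
    [-0.0024, -0.0002, 0.0001, 0, 0, 0, 0.2],
    [0, 0, 0, 0, 0, 0, 0.2],
  ],
)

```text
time: 36.5
position: [0.5535, 0.0317, 0.108]
tool_rot: [0.981, 0.019, 0.192, -0.003]
ft_force: [9.4, 3.9, 4.7]
grip_width: 0.0331
```

```bash
python3 st.py wedge.json; python3 wchk.py | head -5; python3 -c "
from h import *
p,R,o=pose();print(o['ft_force'],(p-PO)@SEAT.as_matrix())"
```

```text
pt in seat mm [-29.1408   1.2694  -2.958 ] rot [0.33   0.8974 0.029 ] F seat [-10.0889  -3.5152  -3.4699] M [ 0.7588 -1.6549  0.0889] q5 0.23 q3 2.01 w 0.0331 t 36.5
iron
  -0.15 n14 y -0.0061 0.0131 z -0.0053 -0.0012
  -0.14 n8 y -0.0048 0.0255 z -0.0042 0.0020
  -0.13 n5 y 0.0133 0.0239 z -0.0036 0.0018
wedge
[9.5939 3.6587 6.0746] [-0.1245  0.0012  0.007 ]
```

drive_tool(
  series=[
    [-0.002, -0.0004, 0.0005, 0, 0, 0, 0.2],
    [-0.002, -0.0004, 0.0005, 0, 0, 0, 0.2],
    [-0.002, -0.0004, 0.0005, 0, 0, 0, 0.2],
    [0, 0, 0, 0, 0, 0, 0.2],
  ],
)

```text
time: 37.05
position: [0.5528, 0.0313, 0.1068]
tool_rot: [0.98, 0.019, 0.197, -0.001]
ft_force: [14.3, 4.2, 10.8]
grip_width: 0.0325
```

```bash
python3 st.py wedge.json; python3 wchk.py | head -5; python3 -c "
from h import *
p,R,o=pose();print(o['ft_force'],(p-PO)@SEAT.as_matrix())"
```

```text
pt in seat mm [-27.8409   1.7886  -4.2622] rot [0.5341 1.4413 0.1052] F seat [-17.859   -3.5792  -2.5943] M [ 0.8674 -2.5789  0.1236] q5 0.21 q3 2.02 w 0.0325 t 37.0
iron
  -0.15 n14 y -0.0059 0.0126 z -0.0053 -0.0002
  -0.14 n10 y -0.0054 0.0239 z -0.0043 0.0018
wedge
  -0.13 n6 y 0.0133 0.0293 z -0.0039 0.0149
[13.0083  3.7616 10.0304] [-0.1232  0.0015  0.0066]
```

drive_tool(
  series=[
    [0, 0, 0, 0, 0, 0, 0.45],
    [0.006, 0.0009, -0.0011, 0, 0, 0, 0.5],
    [0.0055, 0.0009, -0.0009, 0, 0, 0, 0.5],
    [0, 0, 0, 0, 0, 0, 0.5],
    [0, 0, 0, 0, 0, 0, 0.5],
  ],
)

```text
time: 37.72
position: [0.5513, 0.0328, 0.1067]
tool_rot: [0.983, 0.021, 0.184, -0.005]
ft_force: [1.0, -0.2, 1.0]
grip_width: 0.0434
```

drive_tool(
  series=[
    [0, 0, 0, 0, 0, 0, 0.4],
    [0, 0, 0, 0, 0, 0, 0.2],
    [0, 0, 0, 0, 0, 0, 0.2],
    [0, 0, 0, 0, 0, 0, 0.2],
    [0, 0, 0, 0, 0, 0, 0.2],
  ],
)

```text
time: 38.35
position: [0.5519, 0.0323, 0.107]
tool_rot: [0.983, 0.021, 0.185, -0.005]
ft_force: [-0.6, -3.1, -1.1]
grip_width: 0.0323
```

drive_tool(
  series=[
    [-0.0024, -0.0003, 0.0004, 0, 0, 0, 0.2],
    [-0.0024, -0.0003, 0.0004, 0, 0, 0, 0.2],
    [-0.0024, -0.0003, 0.0004, 0, 0, 0, 0.2],
    [-0.002, -0.0004, 0.0005, 0, 0, 0, 0.2],
    [0, 0, 0, 0, 0, 0, 0.2],
  ],
)

```text
time: 38.98
position: [0.5518, 0.0322, 0.1069]
tool_rot: [0.981, 0.02, 0.194, -0.002]
ft_force: [5.2, 3.0, 12.2]
grip_width: 0.0325
```

```bash
python3 st.py wedge.json; python3 -c "
from h import *
p,R,o=pose();print(o['ft_force'],(p-PO)@SEAT.as_matrix())"
```

```text
pt in seat mm [-27.1889   0.9173  -2.9827] rot [0.3573 1.1014 0.1278] F seat [-12.3405  -2.7882   4.884 ] M [ 0.5532 -1.5626  0.1656] q5 0.22 q3 2.02 w 0.0325 t 39.0
[ 5.1512  3.0066 12.1796] [-0.1225  0.0006  0.0074]
```

drive_tool(
  series=[
    [-0.0022, -0.0003, -0.0009, 0, 0, 0, 0.2],
    [-0.0022, -0.0003, -0.0006, 0, 0, 0, 0.2],
    [-0.0022, -0.0003, -0.0003, 0, 0, 0, 0.2],
    [0, 0, 0, 0, 0, 0, 0.2],
  ],
)

```text
time: 39.48
position: [0.5506, 0.0316, 0.1078]
tool_rot: [0.98, 0.019, 0.199, -0.001]
ft_force: [16.3, 6.2, 7.5]
grip_width: 0.0326
```

```bash
python3 st.py wedge.json
```

```text
pt in seat mm [-27.0421   1.5083  -2.3706] rot [0.5648 1.6606 0.1464] F seat [-16.9862  -5.4712  -6.3588] M [ 1.2904 -2.9927  0.279 ] q5 0.20 q3 2.03 w 0.0326 t 39.5
```

Pushed at 17 N without further movement. Now I'll let go, retreat and check.

drive_tool(
  series=[
    [0.005, 0.0006, 0, 0, 0, 0, 0.2],
    [0.005, 0.0008, 0.0003, 0, 0, 0, 0.2],
    [0, 0, 0, 0, 0, 0, 0.45],
    [0, 0, 0, 0, 0, 0, 0.6],
    [0, 0, -0.015, 0, 0, 0, 0.6],
  ],
)

```text
time: 40.1
position: [0.539, 0.0335, 0.1173]
tool_rot: [0.983, 0.021, 0.182, -0.005]
ft_force: [-0.3, 0.0, 0.8]
grip_width: 0.0491
```

drive_tool(
  series=[
    [0, 0, -0.04, 0, -1, 0, 0.6],
    [0, 0, -0.04, 0, -2, 0, 0.6],
    [0, 0, -0.03, 0, -2, 0, 0.6],
    [0, 0, 0, 0, 0, 0, 0.6],
    [0, 0, 0, 0, 0, 0, 0.6],
  ],
)

```text
time: 40.72
position: [0.5019, 0.0315, 0.2208]
tool_rot: [0.99, 0.021, 0.141, -0.004]
ft_force: [-0.0, 0.1, -0.3]
grip_width: 0.0525
```

```bash
python3 wchk.py
python3 - <<'E'
from h import *
im,W=cloud('wrist'); S=(W-PO)@SEAT.as_matrix(); hsv=cv2.cvtColor(im,cv2.COLOR_BGR2HSV)
b0=(abs(S[...,1])<.012)&(S[...,2]>-.012)&(S[...,2]<.025)
m=b0&(S[...,0]>-.13)&(S[...,0]<-.065)&(hsv[...,2]<140)&(hsv[...,1]>80)
Q=S[m]; f=np.polyfit(Q[:,0],Q[:,2],1); print('wedge top slope 1/%.1f (flat 1/-12) deg err %.2f'%(1/f[0],np.degrees(f[0]+1/12)),'z(-.10) %.4f -> underside if flat at 0: thickness there'%np.polyval(f,-.1))
m=b0&(S[...,0]<-.125)&(S[...,0]>-.165)&(hsv[...,1]>80)&(hsv[...,2]<140); print('butt x',np.percentile(S[m][:,0],[.5,2,5]))
m=b0&(S[...,0]<-.14)&(S[...,0]>-.165)&(hsv[...,1]<60); print('iron end x %.4f z med %.4f'%(np.percentile(S[m][:,0],1),np.median(S[m][:,2])),m.sum())
A=cv2.imread('pics/side_d.png'); out=np.zeros((400,800,3),np.uint8); out[:360,:400]=cv2.resize(A,(400,360)); out[:384,400:]=cv2.resize(im[60:360,130:430],(400,384)); cv2.imwrite('pics/fin2.png',out)
print(pose()[2]['time'])
E
```

```text
iron
  -0.15 n14 y -0.0059 0.0117 z -0.0057 -0.0006
  -0.14 n8 y -0.0058 0.0128 z -0.0042 -0.0019
wedge
  -0.14 n12 y -0.0101 0.0215 z 0.0035 0.0100
  -0.13 n28 y -0.0120 0.0216 z -0.0034 0.0110
  -0.12 n29 y -0.0087 0.0207 z -0.0052 0.0105
  -0.11 n60 y -0.0227 0.0272 z -0.0243 0.0096
  -0.10 n56 y -0.0075 0.0295 z -0.0185 0.0088
  -0.09 n36 y -0.0087 0.0293 z -0.0080 0.0083
wedge top slope 1/-13.7 (flat 1/-12) deg err 0.60 z(-.10) 0.0083 -> underside if flat at 0: thickness there
butt x [-0.1349 -0.1345 -0.1343]
iron end x -0.1517 z med -0.0022 220
40.825
```

View pics/fin2.png

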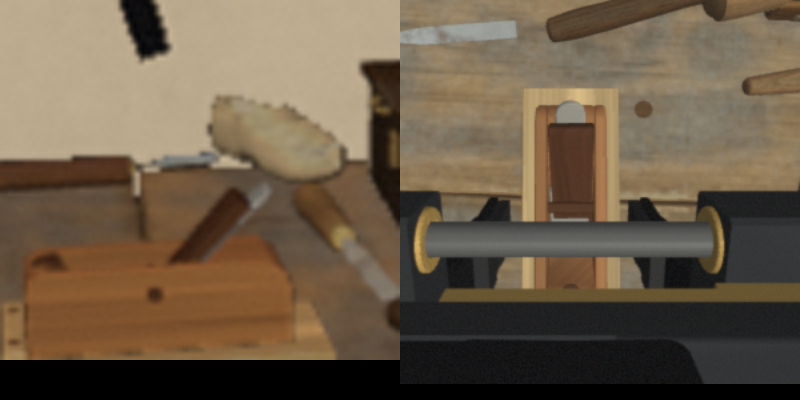

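```bash
python3 -c "
from rig import robot
print(robot.hand_in())"
```

```text
the job is handed in; nothing more can be done
None
```

I slid the iron down the bed under the cross-pin until its edge touched the board. I then pushed the wedge home on top of it, and the job was handed in at about 41 s of the 58 s allowed.

- **What went wrong on the way:** The iron tipped about 1.5° off its bed twice, once when I first let it go and again when I pressed on the wedge's butt. That first wedging came tight on the tipped iron. I pulled the wedge back, levered the iron flat with the wedge's tip and pushed again along the bed.
- **Last checks on the iron:** Its tang end is 151.7 mm up the bed, against 151.8 mm when I judged it well seated. The wedge's top slope is 0.6° off, about the 0.5° the camera showed with the iron judged flat.
- **Last checks on the wedge:** Its tip is about 24 mm short of the edge, inside the expected 10 to 38 mm. After letting go and gripping again, a 12 to 17 N push did not move it. A 4.5 N pull test was done only on the earlier, faulty wedging.
- **Not confirmed:** I could not see the cutting edge, so its contact with the board rests on the 4 to 6 N I felt there at each lowering and on the measurements. During the levering the edge may have slid a millimetre or two on the board. The side-camera readings of the tang were too noisy to confirm flatness on their own.
- **Chisel and hammer:** I touched neither. I did not measure their positions again at the end.

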